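# Brake the desk caddy, lid its tub, release the brake

### The arm

A 7-joint arm with a two-finger parallel gripper is mounted at the origin on the work surface. World frame = base frame: x ahead of the robot, y to its left, z up, the work surface at z = 0. Lengths are in mm, angles in rad, forces in N, time in s.
With the tool pointing down it reaches from about 425 to 950 mm from the base axis. Payload 16.7 kg.
Tool frame: the origin (TCP) lies midway between the tips of the shut fingers; the grasp point (between the pads) lies 19 mm behind it; x points along the fingers, y is the direction in which the jaws open and shut, and the axes are right-handed (so a half turn about x gives the same grasp; the last joint's range is limited). The gripper opens to 94 mm and grips with 3 to 60 N. Pads are 16 mm wide; open, the fingers measure 119 mm over their backs; the gripper's body (75 mm by 177 mm) begins 78 mm behind the grasp point.
Start: joints at [1.111, 0.426, 0.074, 1.606, -0.034, 1.111, -0.067], TCP at [206.398, -642.629, 174.367] pointing down, gripper open.
Joint ranges: [-2.85, 2.85], [-0.5, 2.14], [-1.23, 1.37], [0.21, 2.46], [-1.02, 4.16], [0.16, 2.05], [-2.73, 2.73]. Speed limits (rad/s): [1.89, 1.89, 2.39, 2.39, 3.01, 3.01, 3.01].

### API

Orientations are given as a unit quaternion [x, y, z, w].
In Python, from workcell import status, eyes, workorder gives the robot as it stands.
- The arm moves only by the tool jog_arm, never from a script. Its argument "plan" is a list of rows, each a list of 3 entries, a list of its own where there are three numbers: the finger opening in m, from 0 to 0.094, then the shift along the tool's x, y, z in m, then the turn, a rotation vector about the tool's x, y, z in degrees. In form: [[claw, [tx, ty, tz], [rx, ry, rz]], ...]. A call has 1 to 20 rows; each row is the pose to reach, as a shift and turn from the pose commanded when the call began, along the tool's axes at that moment; what a row does not reach only later rows make up. A row lasts 1/10 s, in which the tool goes at most 50 mm and 8.59 degrees, less where a joint would pass 70% of its speed; a pose out of reach is approached as far as the arm can. A call with a gripper value outside its range is refused whole. The fingers move at their own pace and stop on an object; "grip_force" is the grip in N (left out, the last holds). Time passes only in rows, so rows that repeat a pose let the fingers close. It gives the time, the measured TCP pose, the force and the opening at its end, in the units of the state.
- status.sense(): the state, without advancing time (a new reading comes with each control period).
- eyes.camera(name): name is "side" or "top" or "wrist"; returns a dict with "color" (400x640x3 uint8, blue, green, red), "intrinsics" (3x3 intrinsics, pixels), "R" (3x3) and "t" (3): a world point X has camera coordinates R X + t. Camera axes: x right, y down, z forward; pixel columns grow to the right and rows downward; lengths in mm; the calibration is good to about 2 mm. A picture is of the moment at which its call begins. There is no depth.
- workorder.job_done(): hands the job in, once; it reports no verdict.
The state is a dict: "clock": time; "joint_pos": joint angles; "qd": joint speeds; "tau": joint torques, N m; "position": TCP position; "tcp_rot": TCP orientation; "contact_force": force on the tool from outside, world axes, zero at the start; "moment": the same for the moment, N m; "grip_width": opening from 0.0 (shut) to 1.0 (fully open).
Only numpy, scipy, OpenCV 4.12 (cv2) and the standard library are available. Lean on these libraries where they do the work, as an engineer would, in place of code of your own. Each camera call takes 0.05 s, during which the arm holds its last target.

### The job

The open tub on the little rolling desk caddy needs its lid. Push the caddy's brake lever all the way down so that it cannot roll, and with the brake on lower the one lid that fits (do not drop it) onto the tub until it sits flat and fully home; then let go of it and flick the lever all the way back up so that the caddy is free again. Leave the caddy standing where it is, and do not disturb the other two lids, the mug or the small round pot.

Things in the scene. Friction and masses are not known exactly. Their poses are not given: they have to be found in the camera images.
- track: Fixed flat aluminium track on the desk, 200 x 360 mm, 28 mm high at its brake rail. Origin: on the desk, at the underside, in the middle of its two running rails (the base plate reaches 90 mm to +x and 110 mm to -x from it). Its y axis runs along the rails, the way the caddy rolls; its -x side is the near side, where the brake lever sticks out; z is up.
- caddy (a joint): Position (m) of the wooden rolling caddy (150 x 220 mm deck with low rims, top of the rims 72 mm above the desk) along the track's y axis, -0.06 to 0.06; 0 is the middle. It rolls at about 1 N when the brake is released; the brake holds it against about 5 N and lets it creep under a much harder shove. A pen cup with two pens, whose tops reach 139 mm above the desk, stands on its deck about 115 mm from the tub's centre, towards -y of the track.
- brake (a joint): Angle (rad) of the brake lever on the caddy's near side. 0 = up, released (lever rises 0.6 rad above level); grows as it is pushed down; from 0.76 its shoe grips the track's brake rail: fully down, locked (lever 0.2 rad below level). It stays where it is left. At its tip about 3 to 4 N pushes it down, pressing with 8 to 12 N seats it fully, about 8 to 11 N lifts it.
- brake_hinge (a point): The lever's hinge, 75 mm above the desk, 95 mm to the track's -x from its origin; axis parallel to the track's y. The caddy's body begins 16 mm behind it; steel cheeks reach 11 mm beyond it towards the tip. The lever's shoe, a black bar 75 mm wide along y, sits 55 mm from the hinge; with the lever up it hangs 40 mm out under the lever, 37 mm above the desk.
- brake_tip (a point): Point on the lever's centre line 75 mm from the hinge, amid its black rubber pad (26 mm along the lever, 24 mm wide along the track's y, 12 mm thick). The lever is a straight steel bar 20 mm wide, 10 mm thick, ending 13 mm beyond this point; push it from above, pinch it across its width. 117 mm above the desk when up, 60 mm when down; free space below and beside it.
- tub_rim (a point): Centre of the mouth of the open round white tub that is fixed on the caddy; 110 mm above the desk. Tub 90 mm outer and 84 mm inner diameter at the mouth, 56 mm tall.
- lid_large_mid (a point): The lid that fits: round, white, 96 mm across. From below: a tapered round plug 8 mm tall (70 to 78 mm across) that goes into the tub's mouth, a 5 mm thick disc, a cylinder knob 22 mm across and 28 mm tall in the middle, 41 mm in all. The point is on its axis, half-way up (20.5 mm above its underside; the knob spans 7.5 mm below to 20.5 mm above this point). It lies knob up on the desk; 40 to 85 g. Seated, its disc rests on the rim and this point is 12.5 mm above the rim.
- lid_small_mid (a point): A smaller round white lid, 68 mm across, otherwise alike, same knob: too small for the tub. Point on its axis 20.5 mm above its underside. Leave it alone.
- lid_square_mid (a point): A square white lid, 92 x 92 mm, same knob and height: for another tub. Point on its axis 20.5 mm above its underside. Leave it alone.
- mug: White mug, 76 mm across, 85 mm tall; origin at the centre of its underside. Leave it alone.
- bead_pot: Closed plain grey pot, 48 mm across, 50 mm tall; origin at the centre of its underside. Leave it alone.
Things that resemble listed ones, but are neither listed nor needed, are in the scene too. Leave any pink or yellow look-alike of the part that bears lid_large_mid alone.

How it is judged:
By the outcome, as a careful person would: the job done as asked, in the order asked, and still so for the second after the job is handed in, with the robot touching nothing.
It also fails if it takes over 58 s, if anything falls off the work surface, if the arm or the gripper's body presses on something with over 40 N, if the wrist force passes 120 N, or if a joint passes its speed limit or range.

## Working session

There is one attempt and no reset: what is moved stays moved. The work goes in short steps, Python scripts to look and compute and a tool call to move; the robot and the scene stay as the last step left them, time stands still between calls to the robot, and variables do not carry over. Pictures are saved under pics/ and viewed, and the job is handed in when it is done.

Besides the shell and the picture viewer there is one more tool, called after "Call:" in YAML: its name, and indented under it one key for each argument. jog_arm: Moves the arm, as the interface text tells. Its arguments: {"type":"object","properties":{"plan":{"type":"array","items":{"type":"array"}},"grip_force":{"type":"number"}},"required":["plan"]}

```bash
ls; mkdir -p pics; cat > h.py <<'E'
import numpy as np, cv2
from workcell import status, eyes, workorder
def snap(n,f):
    c=eyes.camera(n); cv2.imwrite(f'pics/{f}.png',c['color']); np.savez(f'pics/{f}.npz',K=c['intrinsics'],R=c['R'],t=c['t']); return c
def ray(f,u,v,z):
    d=np.load(f'pics/{f}.npz'); K,R,t=d['K'],d['R'],d['t']
    o=-R.T@t; r=R.T@np.linalg.inv(K)@np.array([u,v,1.])
    return o+r*(z-o[2])/r[2]
def proj(f,X):
    d=np.load(f'pics/{f}.npz'); p=d['K']@(d['R']@np.array(X,float)+d['t']); return p[:2]/p[2]
def crop(f,x0,y0,x1,y1,s,o):
    im=cv2.imread(f'pics/{f}.png')[y0:y1,x0:x1]; cv2.imwrite(f'pics/{o}.png',cv2.resize(im,None,fx=s,fy=s,interpolation=cv2.INTER_CUBIC))
E
python3 - <<'E'
from h import *
for n in ['top','side','wrist']: 
    c=snap(n,n+'0'); print(n,-c['R'].T@c['t'])
print(status.sense())
E
```

```text
pics
top [ 391.6646501   -32.54248606 1496.02403252]
side [301.54873953 803.83755216 768.4688549 ]
wrist [ 270.62694949 -622.40245014  383.93400508]
{'clock': 0.15, 'joint_pos': array([ 1.11050172,  0.42658825,  0.07384241,  1.60646005, -0.03409404,
        1.11074535, -0.06707715]), 'qd': array([-0.00184808, -0.00222807, -0.00011613, -0.00070767, -0.00021301,
       -0.00065081,  0.00084673]), 'tau': array([ 4.05807790e-03, -9.36279917e+01,  3.66903596e+00, -4.54421961e+01,
       -4.88775456e-02,  1.79808028e-02,  1.37366596e-04]), 'position': array([ 206.30011686, -642.32991346,  173.83609645]), 'tcp_rot': array([-0.69851343, -0.10976812,  0.69865821, -0.10911764]), 'contact_force': array([ 0.23035355, -1.24808617, -0.22396677]), 'moment': array([ 0.03525158,  0.05191552, -0.07013967]), 'grip_width': 0.9984827198611106}
```

View pics/top0.png

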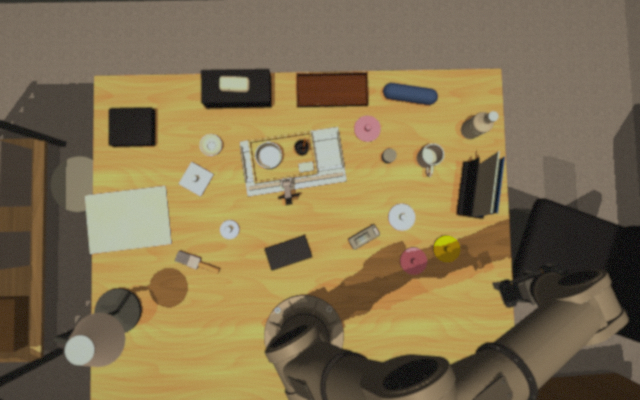

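View pics/side0.png

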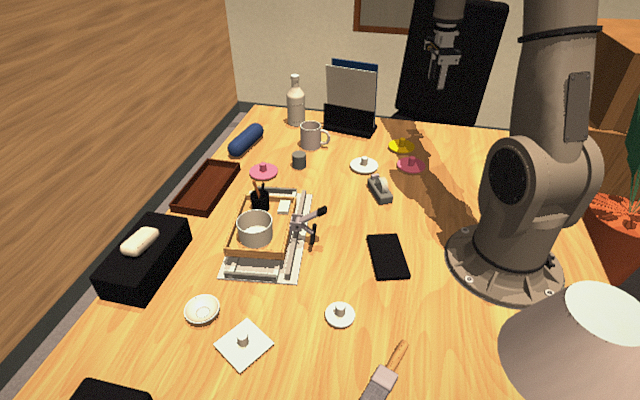

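View pics/wrist0.png

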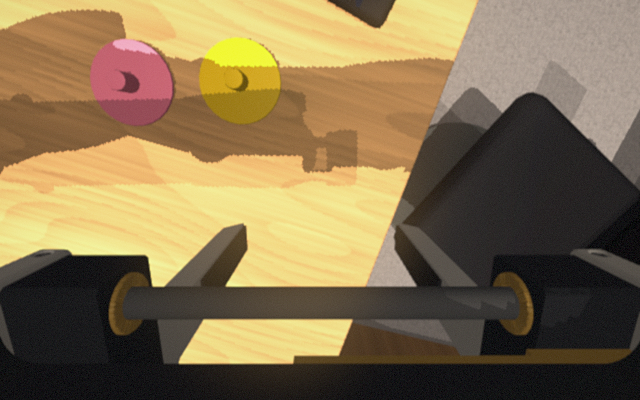

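In the top view the white round things are at (401,217), at (229,229), which looks smaller, and at (210,145), which is a bowl with no knob. The square lid is at (196,179). The tub mouth is at (270,156) and the lever at (289,190). I'll enlarge these and measure.

```bash
python3 - <<'E'
from h import *
crop('top0',225,115,425,245,4,'a'); crop('side0',200,140,440,290,3.3,'b')
for n,u,v,z in [('lidL',401.5,217,13),('lidLl',388,217,13),('lidLr',415,217,13),('small',229.5,229.5,13),('sl',219,229,13),('sr',240,229,13)]: print(n,ray('top0',u,v,z))
E
```

```text
lidL [ 405.37299588 -359.00870239   13.        ]
lidLl [ 406.37957539 -310.63288159   13.        ]
lidLr [ 404.36574347 -407.4168621    13.        ]
small [373.74383631 255.30204071  13.        ]
sl [376.30283189 292.53150436  13.        ]
sr [374.73047631 218.02341325  13.        ]
```

View pics/a.png

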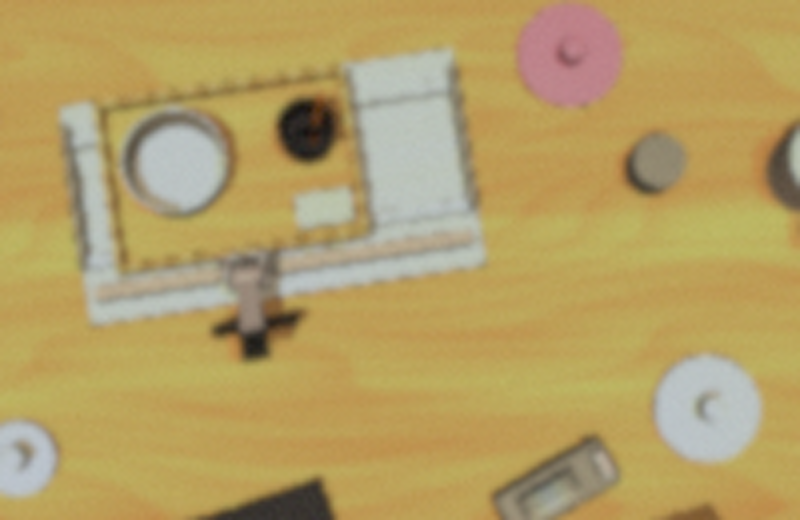

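View pics/b.png

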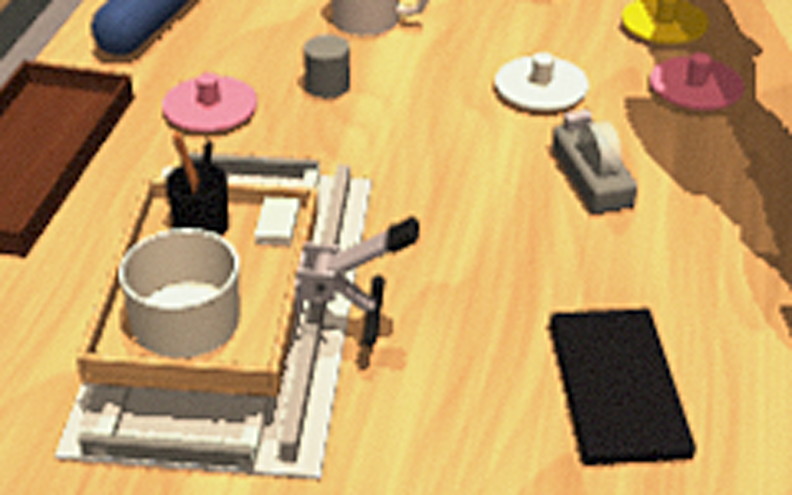

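```bash
python3 - <<'E'
from h import *
def tri(p,q):
    A=[];b=[]
    for f,(u,v) in (('top0',p),('side0',q)):
        d=np.load(f'pics/{f}.npz');P=d['K']@np.c_[d['R'],d['t']]
        A+=[u*P[2]-P[0],v*P[2]-P[1]]
    A=np.array(A); A/=np.linalg.norm(A[:,:3],axis=1)[:,None]
    return np.linalg.lstsq(A[:,:3],-A[:,3],rcond=None)[0]
T=lambda x,y:(x/4+225,y/4+115); S=lambda x,y:(x/3.3+200,y/3.3+140)
print('tubrim top',ray('top0',*T(177,161),110)); print('tub tri',tri(T(177,161),S(179,265)))
print('pad tri',tri(T(255,344),S(402,233)), 'top z120',ray('top0',*T(255,344),120))
print('lid knob top tri',tri(T(709,404),S(542,62)))
print('lid disc', ray('top0',*T(707.5,408.5),13))
a=ray('top0',*T(90,322),3);b=ray('top0',*T(485,263),3);d=a-b
print('front edge',a,b,np.linalg.norm(d),'yaw',np.degrees(np.arctan2(-d[0],d[1])))
c=ray('top0',*T(450,50),3);print(c,np.linalg.norm(c-b))
e=ray('top0',*T(62,106),3);print(e,c)
a2=ray('top0',*T(112,267),72);b2=ray('top0',*T(370,228),72);d=a2-b2;print('deck yaw',np.degrees(np.arctan2(-d[0],d[1])),np.linalg.norm(d))
E
```

```text
tubrim top [621.10748663 100.99322995 110.        ]
tub tri [623.20272284 101.78527475 105.84518721]
pad tri [465.69461404  37.86878434 115.49621392] top z120 [465.19022702  37.5956533  120.        ]
lid knob top tri [ 407.24028899 -357.20013748   34.36002928]
lid disc [ 404.89852065 -360.33782571   13.        ]
front edge [494.28977291 191.57268078   3.        ] [ 540.51232481 -165.45167013    3.        ] 360.0040436573754 yaw 7.376828494112415
[ 735.9664916  -138.53763283    3.        ] 197.29849649746248
[691.10731688 214.74475964   3.        ] [ 735.9664916  -138.53763283    3.        ]
deck yaw 7.512377012863331 224.53876455928187
```

```bash
cat >> h.py <<'E'
from scipy.spatial.transform import Rotation as Ro
def down(yaw):  # tool x down, tool y at heading yaw(deg) 
    y=np.array([np.cos(np.radians(yaw)),np.sin(np.radians(yaw)),0]);x=np.array([0,0,-1.])
    return Ro.from_matrix(np.c_[x,y,np.cross(x,y)])
def goto(p,yaw=None):
    s=status.sense(); R=Ro.from_quat(s['tcp_rot']); 
    sh=R.inv().apply(np.array(p)-s['position'])/1000
    rv=np.degrees((R.inv()*down(yaw)).as_rotvec()) if yaw is not None else 0
    print(np.round(sh,4),np.round(rv,2))
E
python3 - <<'E'
from h import *
s=status.sense();print(Ro.from_quat(s['tcp_rot']).as_matrix().round(4))
for yaw in (97.4,-82.6): goto((450,-300,220),yaw)
E
```

```text
[[-3.000e-04  3.058e-01 -9.521e-01]
 [ 9.000e-04 -9.521e-01 -3.058e-01]
 [-1.000e+00 -9.000e-04  1.000e-04]]
[-0.0459 -0.2514 -0.3367] [-1.6959e+02 -8.0000e-02  1.0000e-02]
[-0.0459 -0.2514 -0.3367] [1.041e+01 1.000e-02 5.000e-02]
```

Call:
jog_arm:
  plan:
    - [0,[-0.03,-0.05,-0.05],[2,0,0]]
    - [0,[-0.04,-0.08,-0.1],[4,0,0]]
    - [0,[-0.04,-0.12,-0.15],[6,0,0]]
    - [0,[-0.04,-0.15,-0.2],[8,0,0]]
    - [0,[-0.04,-0.19,-0.25],[10,0,0]]
    - [0,[-0.04,-0.22,-0.3],[10.4,0,0]]
    - [0,[-0.046,-0.251,-0.337],[10.4,0,0]]
    - [0,[-0.046,-0.251,-0.337],[10.4,0,0]]
    - [0,[-0.046,-0.251,-0.337],[10.4,0,0]]
    - [0,[-0.046,-0.251,-0.337],[10.4,0,0]]
    - [0,[-0.046,-0.251,-0.337],[10.4,0,0]]
    - [0,[-0.046,-0.251,-0.337],[10.4,0,0]]

```text
clock: 1.35
position: [449.6, -301.7, 220.2]
tcp_rot: [-0.705, -0.045, 0.706, -0.045]
contact_force: [0.4, 1.2, 0.3]
grip_width: 0.02
```

```bash
python3 - <<'E'
from h import *
s=status.sense();print(s['clock'],s['position'],s['joint_pos'],s['grip_width'])
goto((465,38,190),-82.6)
E
```

```text
1.35 [ 449.64431844 -301.69661248  220.19448682] [ 0.5752748   0.17327854 -0.1173736   1.84449638  0.02270381  1.12549152
 -0.99334709] 0.020316789615484717
[ 0.0302 -0.335  -0.0585] [-0.09  0.03 -0.  ]
```

Call:
jog_arm:
  plan:
    - [0,[0,-0.05,-0.01],[0,0,0]]
    - [0,[0,-0.1,-0.02],[0,0,0]]
    - [0,[0,-0.15,-0.03],[0,0,0]]
    - [0,[0.01,-0.2,-0.04],[0,0,0]]
    - [0,[0.02,-0.25,-0.05],[0,0,0]]
    - [0,[0.03,-0.3,-0.058],[0,0,0]]
    - [0,[0.03,-0.335,-0.0585],[0,0,0]]
    - [0,[0.03,-0.335,-0.0585],[0,0,0]]
    - [0,[0.03,-0.335,-0.0585],[0,0,0]]
    - [0,[0.03,-0.335,-0.0585],[0,0,0]]
    - [0,[0.03,-0.335,-0.0585],[0,0,0]]

```text
clock: 2.45
position: [465.5, 37.5, 190.4]
tcp_rot: [0.706, 0.045, -0.706, 0.045]
contact_force: [0.9, 0.5, 0.9]
grip_width: 0.01
```

```bash
python3 - <<'E'
from h import *
s=status.sense();print(s['clock'],s['position'],s['joint_pos'],s['grip_width'],s['contact_force'])
goto((465,38,128),-82.6)
for n in ['top','side','wrist']: snap(n,n+'1')
print(proj('side1',s['position']),proj('wrist1',s['position']),proj('wrist1',(465.5,38,120)))
x,y=map(int,proj('side1',s['position']))
crop('side1',200,140,440,290,3.3,'b1')
E
```

```text
2.45 [465.51342799  37.47080685 190.42128934] [ 0.17628229  0.09073208 -0.41520091  2.01456126  0.04249014  1.04439179
 -1.70311624] 0.009877969375733715 [0.89620908 0.51080159 0.85150744]
[ 0.0624 -0.0006  0.0004] [-0.16  0.   -0.01]
[322.29421471 186.74572287] [320.28344278 222.36426884] [319.78122789 199.92560267]
```

View pics/b1.png

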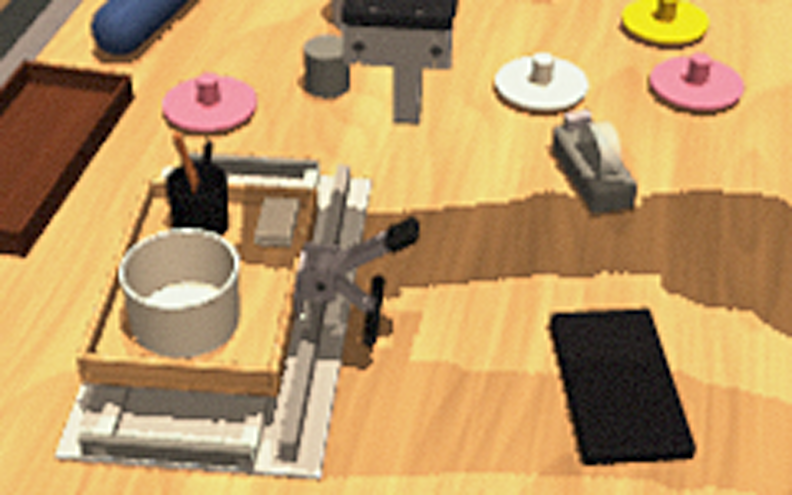

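View pics/wrist1.png

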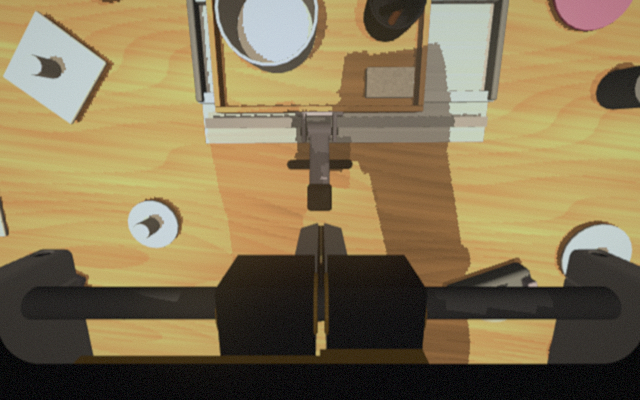

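Call:
jog_arm:
  plan:
    - [0,[0.03,0,0],[0,0,0]]
    - [0,[0.05,0,0],[0,0,0]]
    - [0,[0.058,0,0],[0,0,0]]
    - [0,[0.064,0,0],[0,0,0]]
    - [0,[0.068,0,0.001],[0,0,0]]
    - [0,[0.072,0,0.003],[0,0,0]]
    - [0,[0.077,0,0.006],[0,0,0]]
    - [0,[0.082,0,0.009],[0,0,0]]
    - [0,[0.087,0,0.011],[0,0,0]]
    - [0,[0.092,0,0.013],[0,0,0]]
    - [0,[0.097,0,0.014],[0,0,0]]
    - [0,[0.102,0,0.015],[0,0,0]]
    - [0,[0.107,0,0.016],[0,0,0]]
    - [0,[0.112,0,0.016],[0,0,0]]
    - [0,[0.116,0,0.016],[0,0,0]]

```text
clock: 4.1
position: [449.5, 37.1, 73.9]
tcp_rot: [-0.706, -0.046, 0.706, -0.046]
contact_force: [-2.7, -0.4, 3.6]
grip_width: 0.004
```

```bash
python3 - <<'E'
from h import *
s=status.sense();print(s['clock'],s['position'],s['contact_force'])
snap('side','side2');snap('top','top2')
crop('side2',240,150,360,250,6,'b2')
E
```

```text
4.1 [449.45429007  37.08282287  73.92280843] [-2.72980867 -0.39348604  3.57195153]
```

View pics/b2.png

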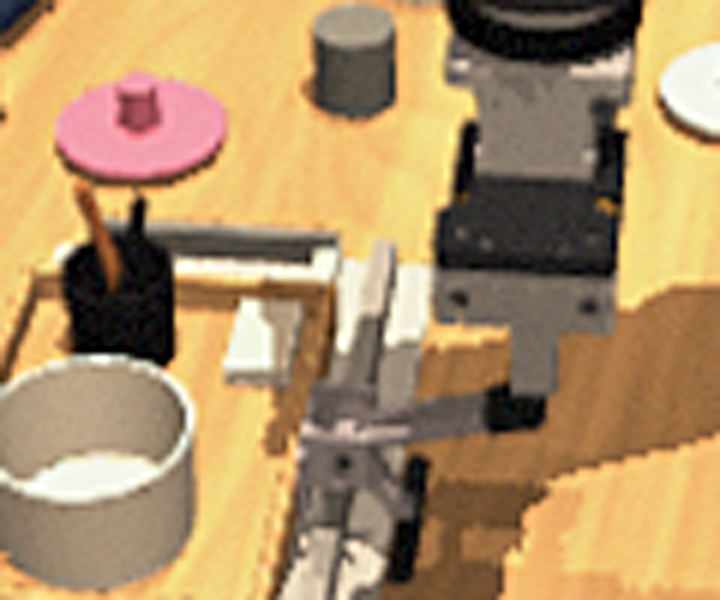

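Call:
jog_arm:
  plan:
    - [0,[0.003,0,-0.001],[0,0,0]]
    - [0,[0.006,0,-0.002],[0,0,0]]
    - [0,[0.008,0,-0.002],[0,0,0]]
    - [0,[0.01,0,-0.002],[0,0,0]]
    - [0,[0.01,0,-0.002],[0,0,0]]

```text
clock: 4.7
position: [451.4, 37.4, 64.2]
tcp_rot: [-0.706, -0.046, 0.706, -0.046]
contact_force: [-0.1, -0.6, 0.3]
grip_width: 0.006
```

```bash
python3 - <<'E'
from h import *
snap('side','side3')
crop('side3',240,150,360,250,6,'b3')
E
```

```text
(no output)
```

View pics/b3.png

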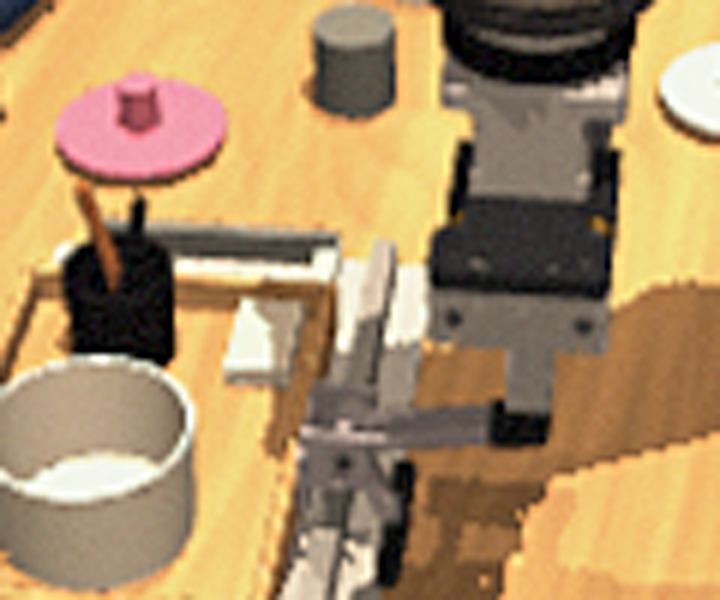

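Call:
jog_arm:
  plan:
    - [0,[0.002,0,0],[0,0,0]]
    - [0,[0.003,0,0],[0,0,0]]
    - [0,[0.003,0,0],[0,0,0]]

```text
clock: 5.05
position: [451.4, 37.3, 61.3]
tcp_rot: [-0.706, -0.046, 0.706, -0.046]
contact_force: [-1.0, 0.1, 1.8]
grip_width: 0.003
```

Call:
jog_arm:
  plan:
    - [0,[0.002,0,0],[0,0,0]]
    - [0,[0.003,0,0],[0,0,0]]
    - [0,[0.003,0,0],[0,0,0]]

```text
clock: 5.35
position: [451.4, 37.3, 58.3]
tcp_rot: [-0.706, -0.046, 0.706, -0.046]
contact_force: [-1.0, -0.0, 0.7]
grip_width: 0.004
```

```bash
python3 - <<'E'
from h import *
snap('side','side4')
crop('side4',240,150,360,250,6,'b4')
E
```

```text
(no output)
```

View pics/b4.png

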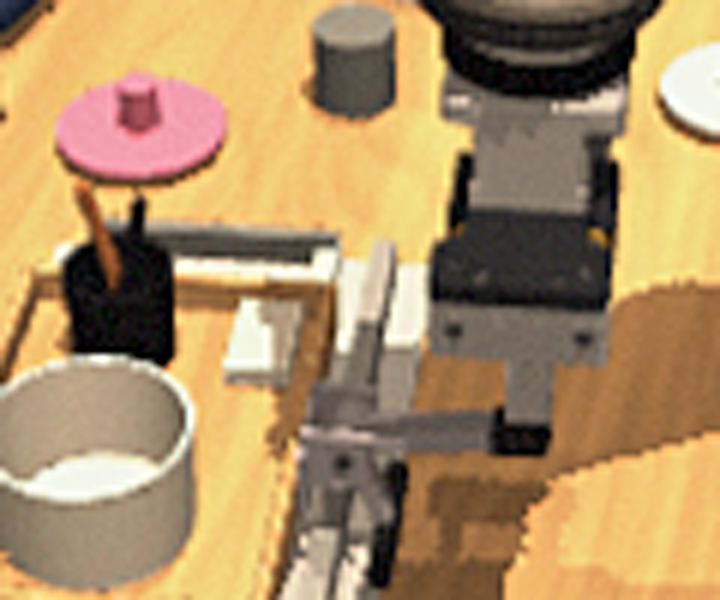

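```bash
python3 - <<'E'
from h import *
snap('wrist','wrist4'); snap('top','top4')
crop('wrist4',220,100,420,250,4,'w4');crop('top4',255,150,330,210,10,'t4')
print(proj('wrist4',(451.4,37.3,58)))
E
```

```text
[319.63289511 222.31437154]
```

View pics/w4.png

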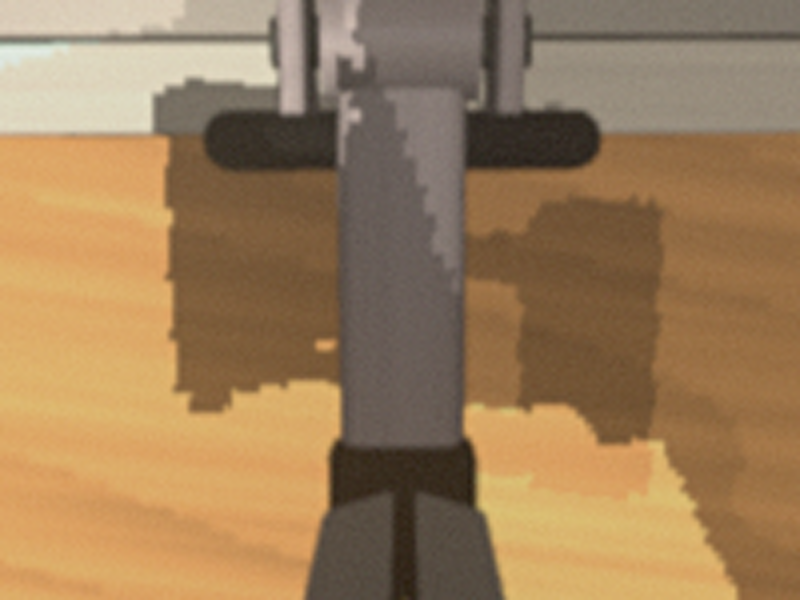

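View pics/t4.png

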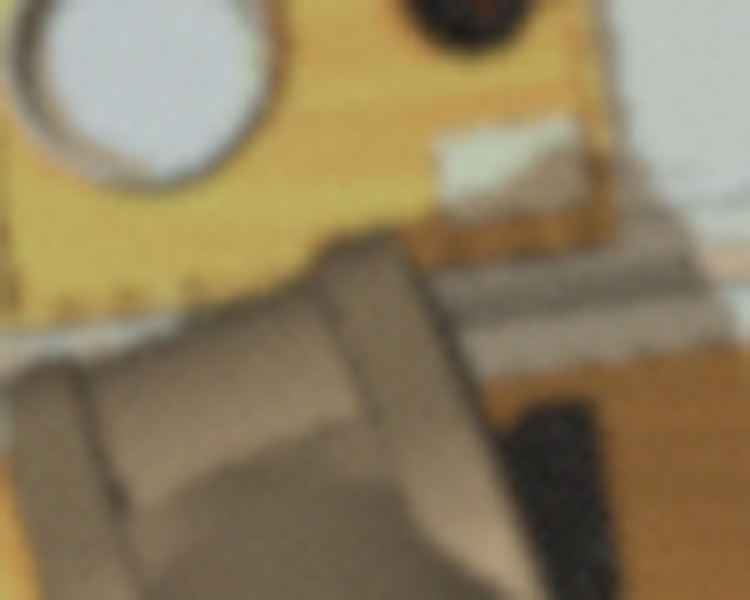

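```bash
python3 - <<'E'
from h import *
xt=np.array([.9917,.128,0]);tip=np.array([465.5,37.9,117]); h=tip+61.9*xt; h[2]=75
print(h)
im=cv2.resize(cv2.imread('pics/side4.png')[150:250,240:360],None,fx=6,fy=6,interpolation=cv2.INTER_CUBIC)
for th,c in ((0,(0,255,0)),(-.1,(255,0,0)),(-.2,(0,0,255))):
    pts=[]
    for r in (0,62,75,88):
        p=h-r*np.cos(th)*xt+np.array([0,0,r*np.sin(th)]); q=(proj('side4',p)-[240,150])*6; pts.append(q); cv2.circle(im,tuple(int(v) for v in q),3,c,-1)
    print(th,np.round(pts))
print((proj('side4',(451.4,37.3,58.3))-[240,150])*6)
cv2.imwrite('pics/ov4.png',im)
E
```

```text
[526.88623  45.8232   75.     ]
0 [[349. 426.]
 [491. 436.]
 [521. 438.]
 [551. 440.]]
-0.1 [[349. 426.]
 [491. 446.]
 [520. 451.]
 [550. 455.]]
-0.2 [[349. 426.]
 [488. 457.]
 [517. 463.]
 [546. 469.]]
[522.69044407 468.3589092 ]
```

View pics/ov4.png

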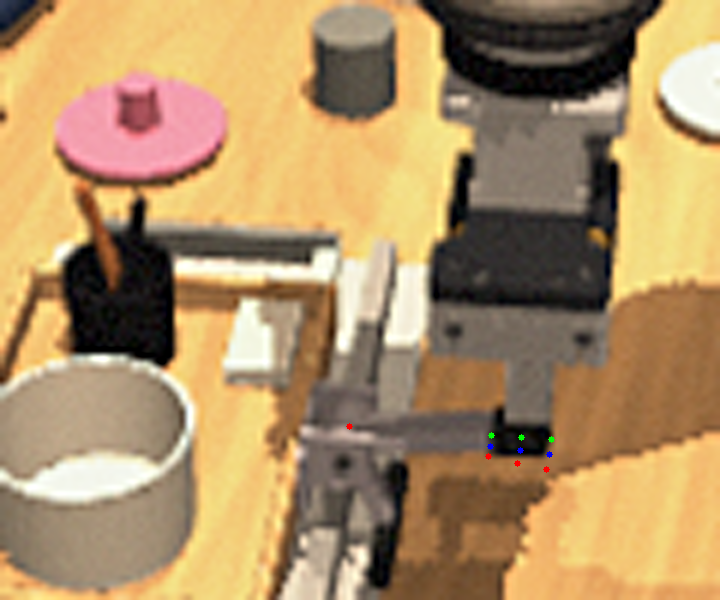

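```bash
python3 - <<'E'
from h import *
for f,p,t in (('side1',(465.5,37.5,190.4),(406/3.3+200,122/3.3+140)),('side4',(451.4,37.3,58.3),(528/6+240,425/6+150)),('side4',(453.5,36.4,60),(522/6+240,430/6+150))):
    print(f,t,[ (dz,proj(f,(p[0],p[1],p[2]+dz)).round(1)) for dz in (0,10,20,30)])
crop('side1',290,100,370,160,9,'c1');crop('wrist1',220,150,420,300,4,'c2')
E
```

```text
side1 (323.030303030303, 176.96969696969697) [(0, array([322.3, 186.8])), (10, array([322.3, 183.4])), (20, array([322.4, 180. ])), (30, array([322.4, 176.6]))]
side4 (328.0, 220.83333333333331) [(0, array([327.1, 228.1])), (10, array([327.2, 225.2])), (20, array([327.2, 222.3])), (30, array([327.3, 219.4]))]
side4 (327.0, 221.66666666666669) [(0, array([326.4, 227.2])), (10, array([326.5, 224.4])), (20, array([326.5, 221.5])), (30, array([326.6, 218.6]))]
```

View pics/c1.png

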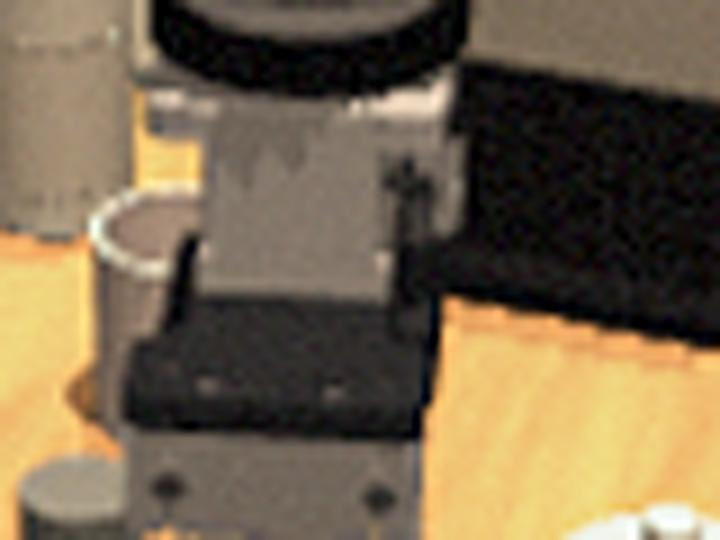

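View pics/c2.png

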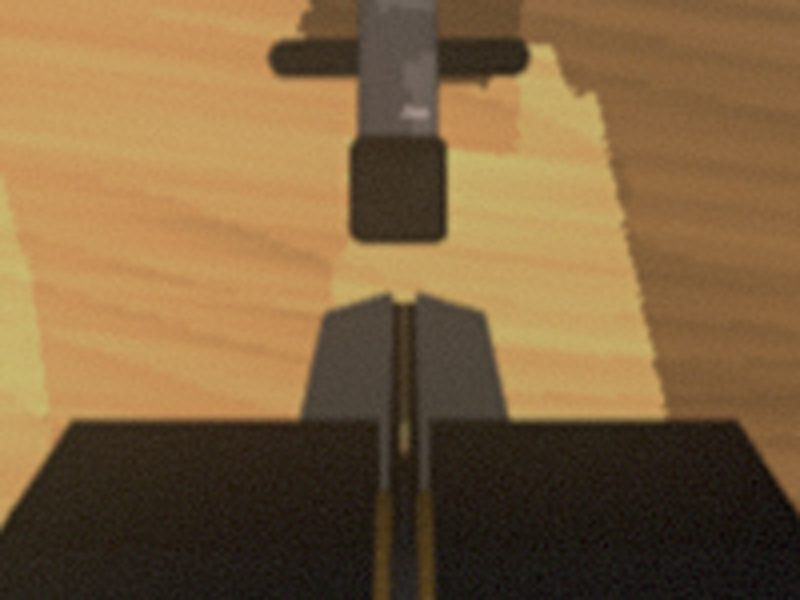

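```bash
python3 - <<'E'
from h import *
print([proj('wrist1',(465.5,37.5,190.4+d)).round(1) for d in (0,10,20,30)])
print([proj('top1',(465.5,37.5,190.4+d)).round(1) for d in (0,10,20,30)])
crop('side1',290,140,360,190,10,'c1')
crop('top1',255,150,330,210,10,'c3')
E
```

```text
[array([320.2, 222.4]), array([320.2, 226.7]), array([320.2, 231.5]), array([320.2, 236.8])]
[array([287.6, 199.7]), array([287.4, 199.6]), array([287.3, 199.4]), array([287.1, 199.2])]
```

View pics/c1.png

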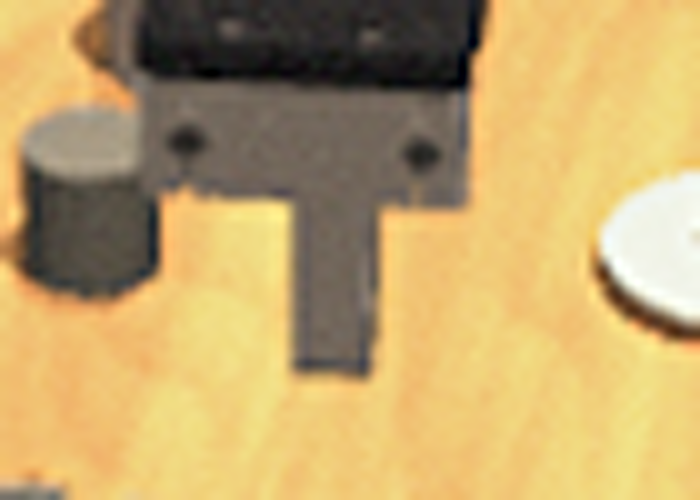

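View pics/c3.png

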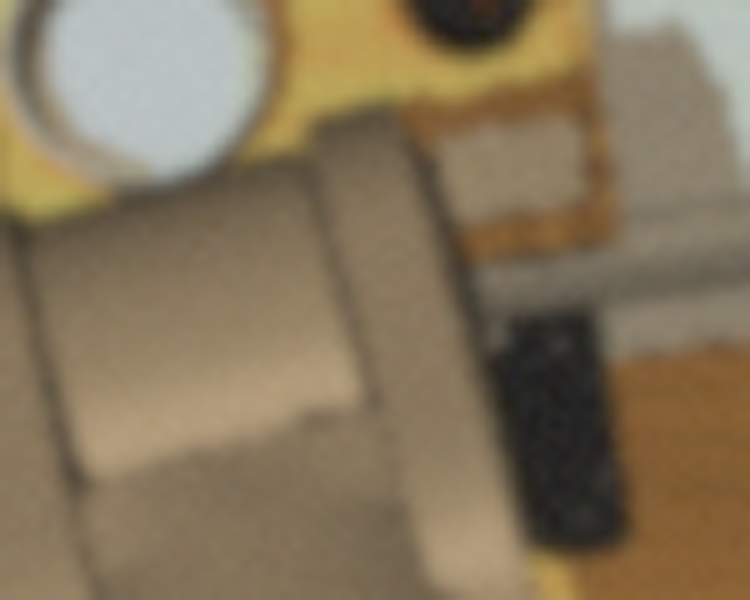

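The side and wrist views agree that the fingertips sit about 25 mm above the reported TCP, so the lever is only about level. I'll keep pressing and watch the force.

Call:
jog_arm:
  plan:
    - [0,[0.003,0,-0.001],[0,0,0]]
    - [0,[0.006,0,-0.001],[0,0,0]]
    - [0,[0.009,0,-0.001],[0,0,0]]
    - [0,[0.011,0,-0.001],[0,0,0]]
    - [0,[0.011,0,-0.001],[0,0,0]]

```text
clock: 6.0
position: [452.3, 37.5, 47.1]
tcp_rot: [-0.706, -0.046, 0.706, -0.046]
contact_force: [-0.5, -0.3, 0.1]
grip_width: 0.005
```

```bash
python3 - <<'E'
from h import *
snap('side','side5')
crop('side5',240,150,360,250,6,'b5')
for i in range(3):
  s=status.sense();print(s['clock'],s['position'],s['contact_force'])
E
```

```text
6.05 [452.49065591  37.51175498  47.25449859] [ 0.01008826  0.75085122 -0.85538017]
6.05 [452.49065591  37.51175498  47.25449859] [ 0.01008826  0.75085122 -0.85538017]
6.05 [452.49065591  37.51175498  47.25449859] [ 0.01008826  0.75085122 -0.85538017]
```

View pics/b5.png

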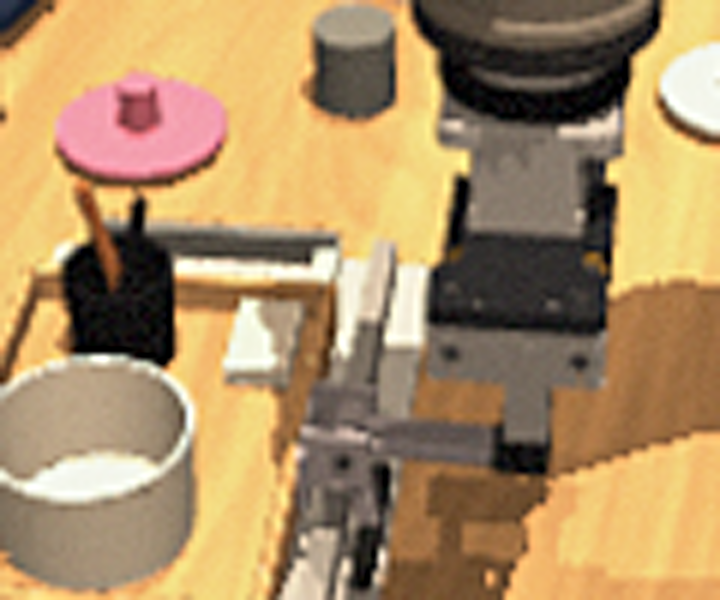

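Call:
jog_arm:
  plan:
    - [0,[0.003,0,-0.001],[0,0,0]]
    - [0,[0.006,0,-0.001],[0,0,0]]
    - [0,[0.007,0,-0.001],[0,0,0]]
    - [0,[0.008,0,-0.001],[0,0,0]]

```text
clock: 6.45
position: [453.8, 37.7, 39.4]
tcp_rot: [0.706, 0.046, -0.705, 0.046]
contact_force: [0.2, -0.4, 1.9]
grip_width: 0.002
```

Call:
jog_arm:
  plan:
    - [0,[0.002,0,0],[0,0,0]]
    - [0,[0.004,0,0],[0,0,0]]
    - [0,[0.004,0,0],[0,0,0]]

```text
clock: 6.75
position: [453.9, 37.6, 36.6]
tcp_rot: [0.706, 0.045, -0.705, 0.046]
contact_force: [-10.7, -1.7, 39.6]
grip_width: 0.011
```

Call:
jog_arm:
  plan:
    - [0,[-0.003,0,0],[0,0,0]]
    - [0,[-0.02,0,0],[0,0,0]]
    - [0,[-0.06,0,0],[0,0,0]]
    - [0,[-0.1,0,0],[0,0,0]]
    - [0.04,[-0.13,0.03,0],[0,0,0]]
    - [0.04,[-0.13,0.07,0],[0,0,0]]
    - [0.04,[-0.13,0.09,0],[0,0,0]]
    - [0.04,[-0.13,0.09,0],[0,0,0]]
    - [0.04,[-0.13,0.09,0],[0,0,0]]

```text
clock: 7.65
position: [464.8, -51.5, 165.1]
tcp_rot: [-0.705, -0.046, 0.706, -0.045]
contact_force: [-0.3, -0.1, -0.8]
grip_width: 0.389
```

```bash
python3 - <<'E'
from h import *
for n in ['top','side','wrist']: snap(n,n+'6')
s=status.sense();print(s['clock'],s['position'],s['contact_force'])
crop('side6',240,150,360,250,6,'b6')
crop('top6',225,115,425,245,4,'a6')
goto((405,-360,140),-82.6)
E
```

```text
7.8 [464.89809819 -50.65504826 165.24533059] [-0.02986625  0.75955154  0.14087898]
[0.0252 0.2989 0.0997] [0.09 0.02 0.02]
```

View pics/b6.png

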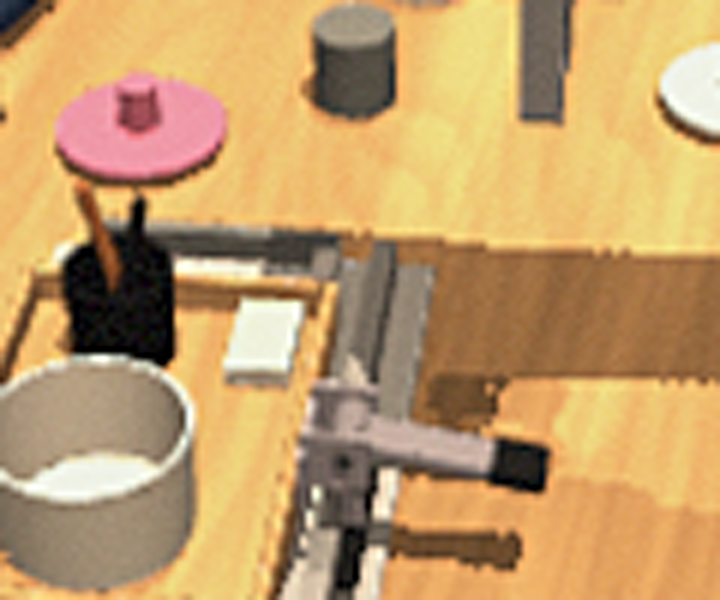

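View pics/a6.png

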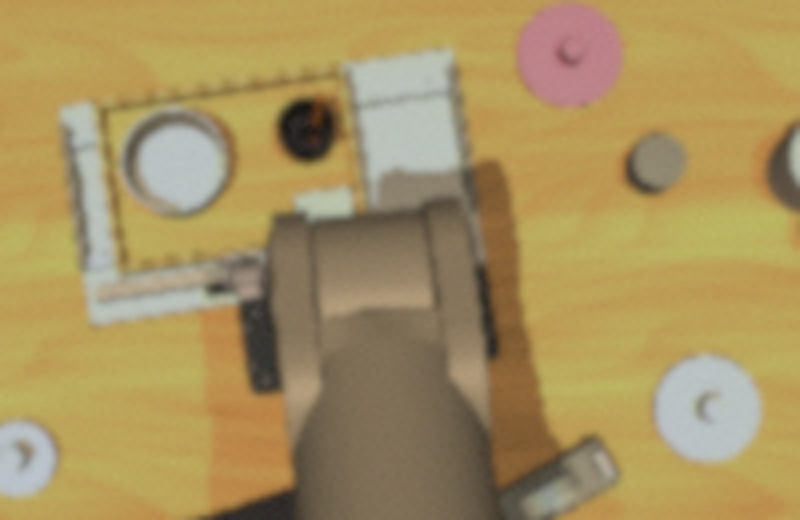

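View pics/wrist6.png

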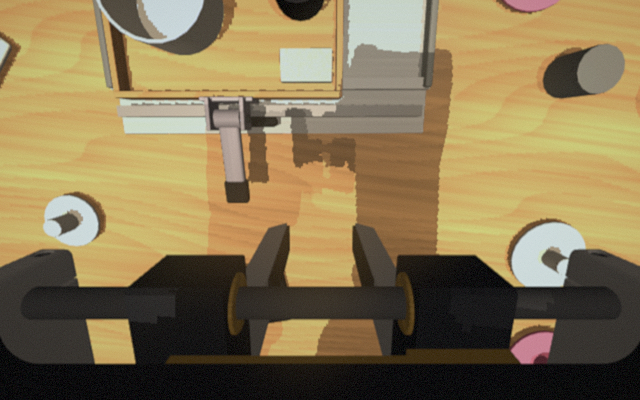

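Call:
jog_arm:
  plan:
    - [0.05,[0.0,0.05,0.02],[0,0,0]]
    - [0.05,[0.01,0.1,0.04],[0,0,0]]
    - [0.05,[0.01,0.15,0.06],[0,0,0]]
    - [0.05,[0.02,0.2,0.08],[0,0,0]]
    - [0.05,[0.025,0.25,0.1],[0,0,0]]
    - [0.05,[0.025,0.299,0.1],[0,0,0]]
    - [0.05,[0.025,0.299,0.1],[0,0,0]]
    - [0.05,[0.025,0.299,0.1],[0,0,0]]
    - [0.05,[0.025,0.299,0.1],[0,0,0]]
    - [0.05,[0.025,0.299,0.1],[0,0,0]]

```text
clock: 8.8
position: [405.0, -359.4, 140.4]
tcp_rot: [0.706, 0.047, -0.706, 0.046]
contact_force: [0.6, 0.7, -0.5]
grip_width: 0.532
```

```bash
python3 - <<'E'
from h import *
for n in ['side','wrist']: snap(n,n+'7')
s=status.sense();print(s['clock'],s['position'],s['contact_force'],s['joint_pos'])
for z in (13,41): print(proj('wrist7',(405,-360,z)))
print(proj('wrist7',s['position']+[0,0,27]))
crop('wrist7',220,130,420,280,4,'w7')
E
```

```text
8.9 [ 404.93493875 -359.7603057   140.54853194] [ 0.2294912  -0.45465676 -0.86866162] [ 0.68282084  0.24824254 -0.08777022  1.93597154  0.02598382  0.95835569
 -0.85682213]
[320.33761563 188.3803842 ]
[320.31611768 193.56305595]
[319.76330023 235.1984503 ]
```

View pics/w7.png

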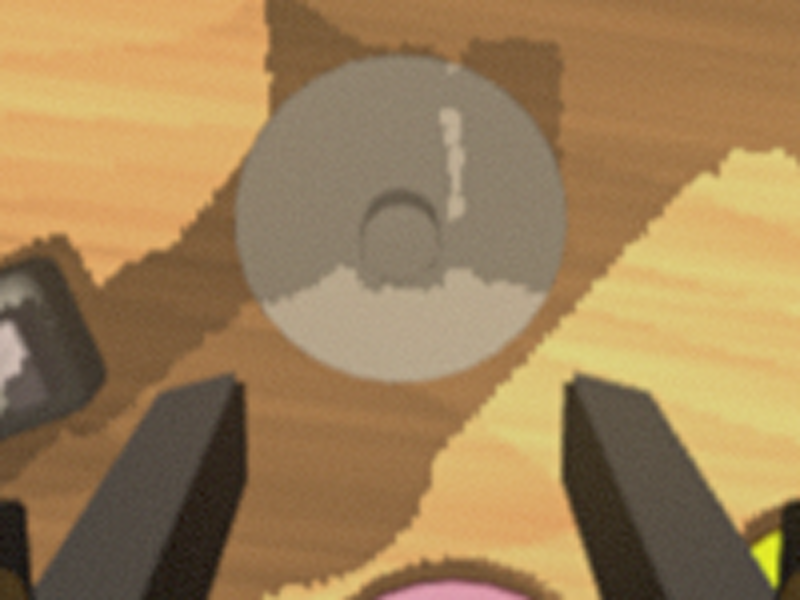

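View pics/side7.png

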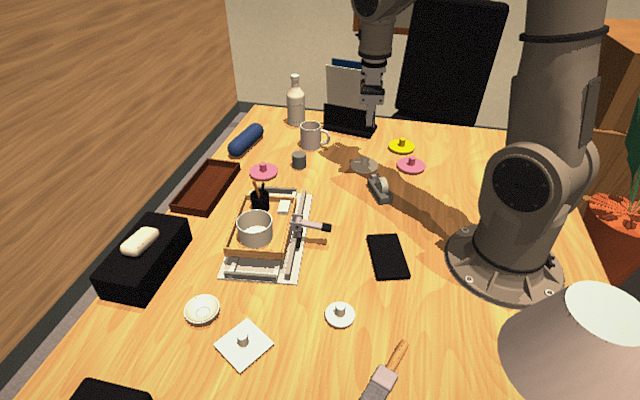

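```bash
python3 - <<'E'
from h import *
d=np.load('pics/wrist7.npz');print(d['K'],(-d['R'].T@d['t']),d['R'].round(3))
print(proj('wrist7',(405,-312,13))-proj('wrist7',(405,-408,13)), 'obs', (566-235)/4)
print(ray('wrist7',320,184.6,13),ray('wrist7',320.2,188.2,41))
s=np.array([405,-359.8,140.5])
# inner front tips of the fingers observed
for q in ((240/4+220,376/4+130),(570/4+220,376/4+130)):
  for z in (140,155,165,170): print(q,z,ray('wrist7',*q,z).round(1))
E
```

```text
[[299.36328447   0.         320.60914839]
 [  0.         299.36328447 199.86039214]
 [  0.           0.           1.        ]] [ 471.84930617 -351.30639989  350.67810642] [[ 0.133 -0.991  0.   ]
 [-0.964 -0.13   0.233]
 [-0.231 -0.031 -0.972]]
[-82.78141459 -10.91751493] obs 82.75
[ 409.32366383 -359.02944735   13.        ] [ 410.71577552 -359.10962229   41.        ]
(280.0, 224.0) 140 [ 399.6 -330.8  140. ]
(280.0, 224.0) 155 [ 404.8 -332.3  155. ]
(280.0, 224.0) 165 [ 408.2 -333.2  165. ]
(280.0, 224.0) 170 [ 409.9 -333.7  170. ]
(362.5, 224.0) 140 [ 407.7 -391.1  140. ]
(362.5, 224.0) 155 [ 412.3 -388.3  155. ]
(362.5, 224.0) 165 [ 415.3 -386.4  165. ]
(362.5, 224.0) 170 [ 416.9 -385.5  170. ]
```

Call:
jog_arm:
  plan:
    - [0.05,[0.04,0,-0.003],[0,0,0]]
    - [0.05,[0.08,0,-0.003],[0,0,0]]
    - [0.05,[0.112,0,-0.003],[0,0,0]]
    - [0.05,[0.112,0,-0.003],[0,0,0]]
    - [0.05,[0.112,0,-0.003],[0,0,0]]

```text
clock: 9.4
position: [407.8, -360.2, 29.1]
tcp_rot: [-0.706, -0.046, 0.706, -0.046]
contact_force: [-0.3, -0.3, -0.0]
grip_width: 0.533
```

```bash
python3 - <<'E'
from h import *
for n in ['side','wrist']: snap(n,n+'8')
s=status.sense();print(s['clock'],s['position'],s['contact_force'],s['joint_pos'])
for z in (13,41): print(proj('wrist8',(405,-360,z)))
crop('wrist8',200,100,440,280,3.3,'w8')
crop('side8',320,110,420,185,8,'s8')
E
```

```text
9.5 [ 408.49341103 -361.15801554   30.27811258] [ 0.32259688 -0.02103667  0.12260454] [ 0.67568102  0.39580854 -0.08486395  2.01739581  0.04914926  0.72786772
 -0.88055017]
[318.05420589 219.5978258 ]
[317.77349441 231.42640528]
```

View pics/w8.png

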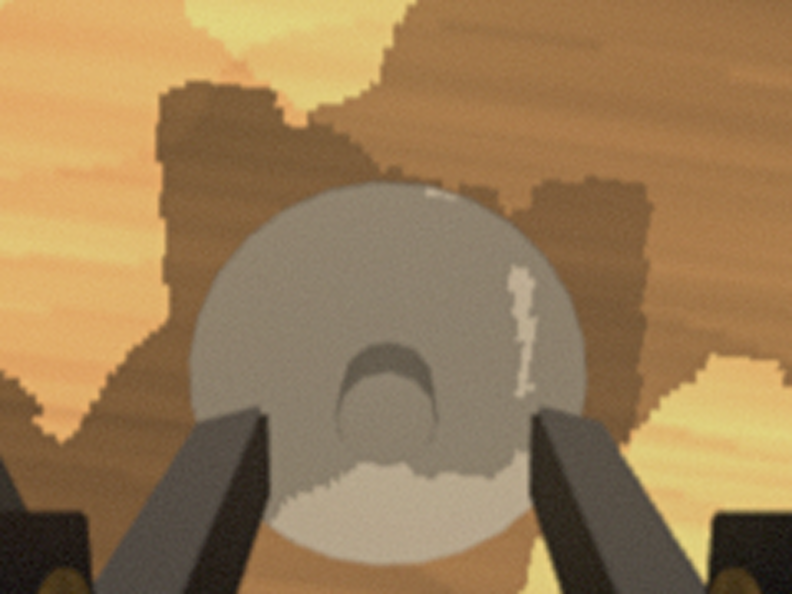

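View pics/s8.png

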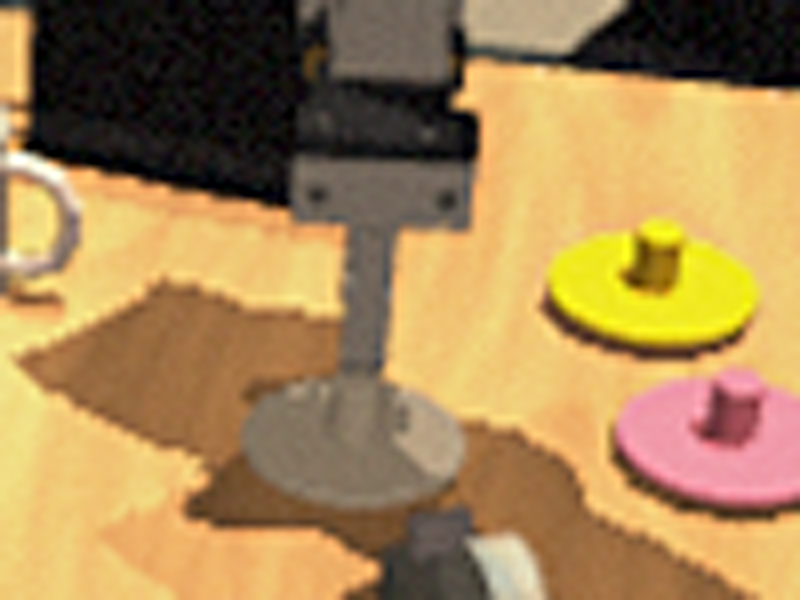

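```bash
python3 - <<'E'
from h import *
print(ray('wrist8',317.3,223.6,41), ray('wrist8',(387)/3.3+200,375/3.3+100,13))
for q in ((268/3.3+200,412/3.3+100),(532/3.3+200,412/3.3+100)): print(ray('wrist8',*q,57))
s=status.sense();print(s['position'],s['qd'].round(3)); goto((410,-358.5,0),-82.6)
E
```

```text
[ 410.66372351 -358.927695     41.        ] [ 409.79015625 -358.75188091   13.        ]
[ 411.95708867 -335.55640921   57.        ]
[ 418.69529273 -386.46516398   57.        ]
[ 408.49341103 -361.15801554   30.27811258] [ 0.003 -0.009  0.     0.    -0.    -0.006 -0.002]
[ 0.0303 -0.0025 -0.0018] [ 0.02 -0.1  -0.09]
```

Call:
jog_arm:
  plan:
    - [0.05,[0.0,-0.0022,-0.002],[0,0,0]]
    - [0.05,[0.02,-0.0022,-0.002],[0,0,0]]
    - [0.05,[0.03,-0.0022,-0.002],[0,0,0]]
    - [0.05,[0.036,-0.0022,-0.002],[0,0,0]]
    - [0.05,[0.038,-0.0022,-0.002],[0,0,0]]
    - [0.05,[0.038,-0.0022,-0.002],[0,0,0]]

```text
clock: 10.1
position: [409.2, -358.3, -9.5]
tcp_rot: [-0.706, -0.046, 0.706, -0.046]
contact_force: [-0.3, 0.0, -0.5]
grip_width: 0.533
```

```bash
python3 - <<'E'
from h import *
for n in ['side','wrist']: snap(n,n+'9')
s=status.sense();print(s['clock'],s['position'],s['contact_force'])
crop('wrist9',200,120,440,300,3.3,'w9')
crop('side9',320,110,420,185,8,'s9')
E
```

```text
10.2 [ 409.33278139 -358.43648704   -9.17700476] [ 0.8278464  -0.21661343  0.2180406 ]
```

View pics/w9.png

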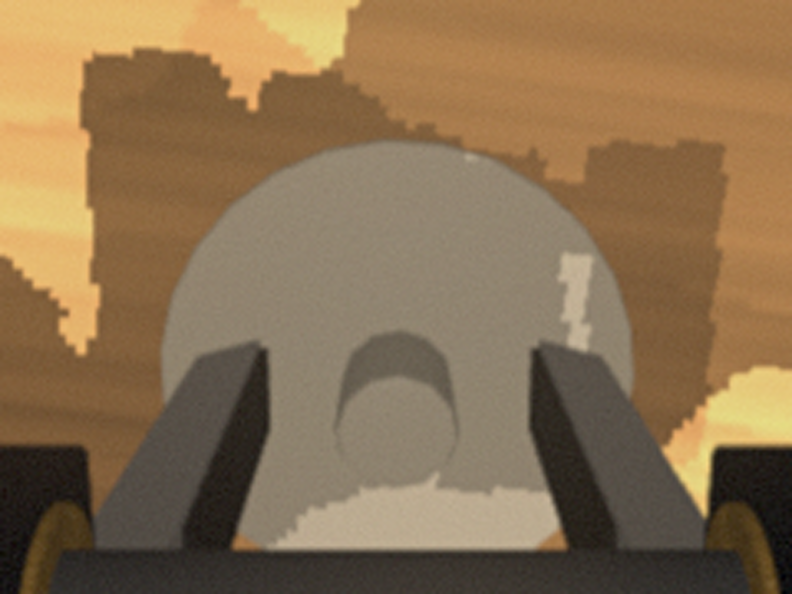

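View pics/s9.png

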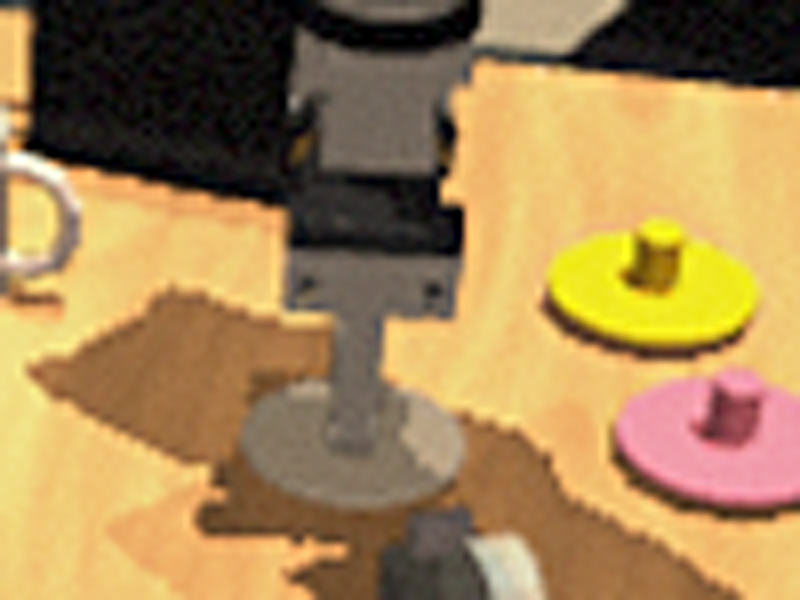

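Call:
jog_arm:
  plan:
    - [0.01,[0,0,0],[0,0,0]]
    - [0.01,[0,0,0],[0,0,0]]
    - [0.01,[0,0,0],[0,0,0]]
    - [0.01,[0,0,0],[0,0,0]]
    - [0.01,[0,0,0],[0,0,0]]
    - [0.01,[-0.01,0,0],[0,0,0]]
    - [0.01,[-0.03,0,0],[0,0,0]]
    - [0.01,[-0.05,0,0],[0,0,0]]
    - [0.01,[-0.05,0,0],[0,0,0]]
    - [0.01,[-0.05,0,0],[0,0,0]]
  grip_force: 25

```text
clock: 11.2
position: [409.3, -358.4, 40.9]
tcp_rot: [0.706, 0.045, -0.705, 0.046]
contact_force: [0.9, -0.4, -2.0]
grip_width: 0.226
```

```bash
python3 - <<'E'
from h import *
for n in ['side','wrist']: snap(n,n+'10')
s=status.sense();print(s['clock'],s['position'],s['contact_force'],s['grip_width']*94)
crop('wrist10',200,120,440,300,3.3,'w10')
crop('side10',320,90,420,165,8,'s10')
E
```

```text
11.3 [ 408.71374869 -357.91036512   39.87292097] [-0.43549436 -0.16181741 -0.60347991] 21.145512889486174
```

View pics/w10.png

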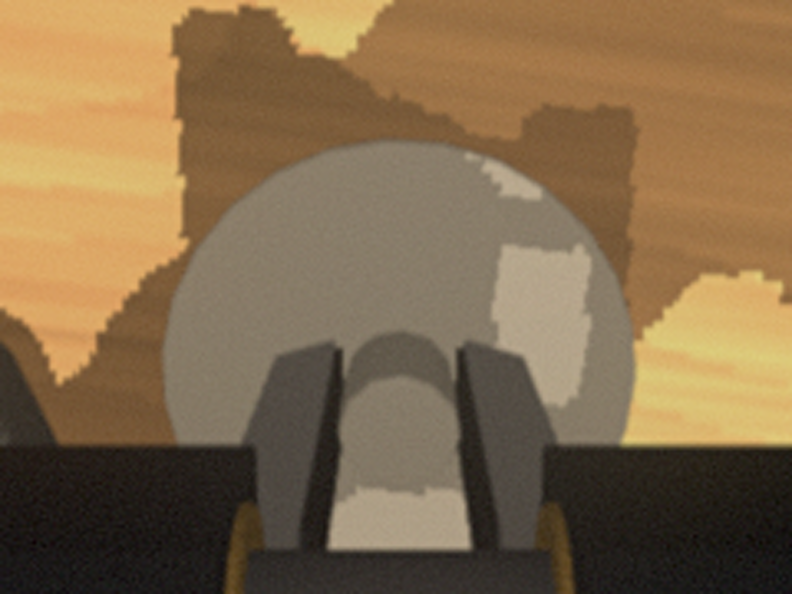

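View pics/s10.png

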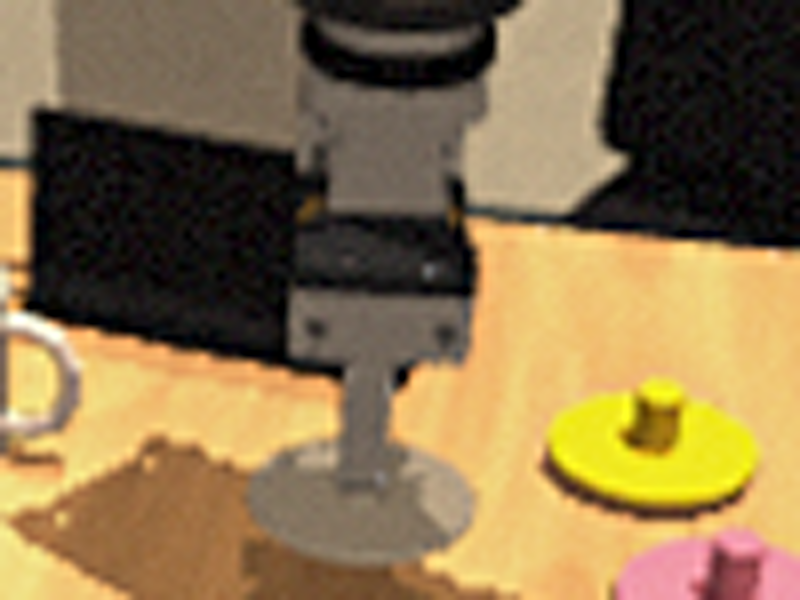

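```bash
python3 - <<'E'
from h import *
print('knob top in hand',ray('wrist10',401/3.3+200,432/3.3+120,41+49.5))
goto((409,-358,200),-82.6); goto((540,88,190),-82.6)
E
```

```text
knob top in hand [ 408.05054955 -359.47075996   90.5       ]
[-0.1601  0.     -0.0002] [0.01 0.03 0.04]
[-0.15   -0.4254 -0.1876] [0.01 0.03 0.04]
```

Call:
jog_arm:
  plan:
    - [0.01,[-0.04,0,0],[0,0,0]]
    - [0.01,[-0.08,-0.01,0],[0,0,0]]
    - [0.01,[-0.12,-0.03,-0.01],[0,0,0]]
    - [0.01,[-0.15,-0.06,-0.03],[0,0,0]]
    - [0.01,[-0.15,-0.1,-0.05],[0,0,0]]
    - [0.01,[-0.15,-0.14,-0.07],[0,0,0]]
    - [0.01,[-0.15,-0.18,-0.085],[0,0,0]]
    - [0.01,[-0.15,-0.22,-0.1],[0,0,0]]
    - [0.01,[-0.15,-0.26,-0.12],[0,0,0]]
    - [0.01,[-0.15,-0.3,-0.135],[0,0,0]]
    - [0.01,[-0.15,-0.34,-0.15],[0,0,0]]
    - [0.01,[-0.15,-0.38,-0.17],[0,0,0]]
    - [0.01,[-0.15,-0.41,-0.18],[0,0,0]]
    - [0.01,[-0.15,-0.425,-0.188],[0,0,0]]
    - [0.01,[-0.15,-0.425,-0.188],[0,0,0]]
    - [0.01,[-0.15,-0.425,-0.188],[0,0,0]]
    - [0.01,[-0.15,-0.425,-0.188],[0,0,0]]

```text
clock: 13.0
position: [540.4, 86.2, 190.0]
tcp_rot: [-0.705, -0.045, 0.706, -0.045]
contact_force: [0.1, -0.3, -0.5]
grip_width: 0.229
```

```bash
python3 - <<'E'
from h import *
for n in ['side','wrist','top']: snap(n,n+'11')
s=status.sense();print(s['clock'],s['position'],s['contact_force'],s['grip_width']*94)
E
```

```text
13.15 [540.66313858  86.43848954 190.39994418] [-0.65471111 -0.04543335 -0.62917795] 21.16436767850349
```

View pics/wrist11.png

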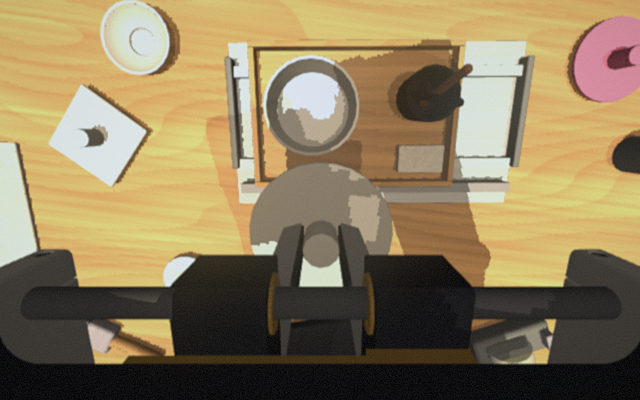

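View pics/side11.png

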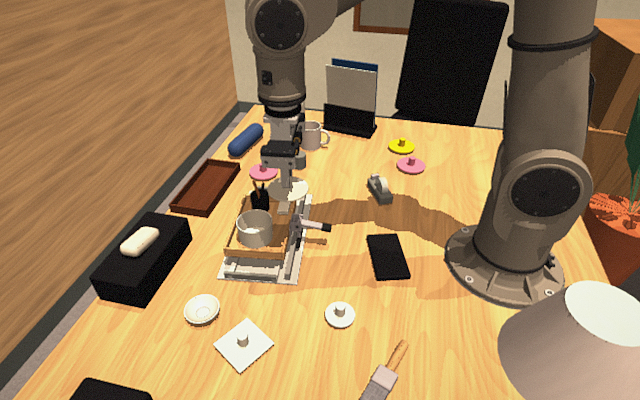

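```bash
python3 - <<'E'
from h import *
crop('wrist11',240,40,400,280,2.5,'w11'); crop('wrist11',250,45,370,165,5,'w11b')
E
```

```text
(no output)
```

View pics/w11b.png

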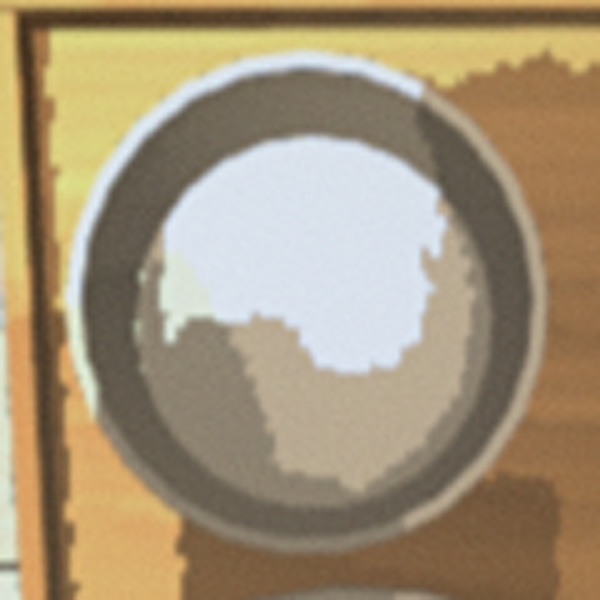

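View pics/w11.png

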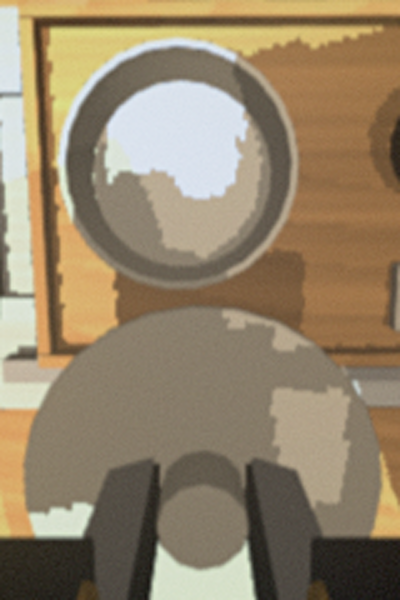

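```bash
cat >> h.py <<'E'
from scipy.optimize import least_squares
def fitc(f,z,r,L=None,Rt=None,T=None,B=None,x0=(0,0)):
    a=np.linspace(0,2*np.pi,720)
    d=np.load(f'pics/{f}.npz')
    def res(c):
        P=np.c_[c[0]+r*np.cos(a),c[1]+r*np.sin(a),0*a+z]@d['R'].T+d['t']; q=P@d['K'].T; q=q[:,:2]/q[:,2:]
        e=[]
        if L is not None:e.append(q[:,0].min()-L)
        if Rt is not None:e.append(q[:,0].max()-Rt)
        if T is not None:e.append(q[:,1].min()-T)
        if B is not None:e.append(q[:,1].max()-B)
        return e
    s=least_squares(res,x0,diff_step=1e-4); return s.x,s.fun
E
python3 - <<'E'
from h import *
print('tub outer',fitc('wrist11',110,45,250+68/5,250+545/5,45+50/5,45+552/5,(620,100)))
print('tub inner',fitc('wrist11',110,42,250+83/5,250+532/5,45+68/5,45+537/5,(620,100)))
print('lid disc',fitc('wrist11',212.5,48,240+25/2.5,240+381/2.5,40+307/2.5,None,(540,86)))
print('knob',fitc('wrist11',240.5,11,240+158/2.5,240+248/2.5,None,40+569/2.5,(540,86)))
# top view
print('tub top0',fitc('top0',110,45,225+121/4,225+233/4,115+106/4,115+216/4,(620,100)))
print('lid top0',fitc('top0',13,48,225+654/4,225+762/4,115+354/4,115+464/4,(405,-360)))
E
```

```text
tub outer (array([624.94787508, 105.0720002 ]), array([-0.81797289,  0.81892901, -0.45088669,  0.58878606]))
tub inner (array([624.94867107, 104.88768902]), array([-0.37863573,  0.37908879, -0.38486447,  0.47089722]))
lid disc (array([538.84080273,  84.79495763]), array([-1.19500188,  1.19566263,  0.1278835 ]))
knob (array([540.27677614,  85.06436449]), array([-1.23260601,  1.23279709,  0.04091881]))
tub top0 (array([621.1854015 , 100.97852927]), array([ 0.60448458, -0.60561152,  0.48062881, -0.47446192]))
lid top0 (array([ 404.53205839, -360.78786164]), array([ 0.11080609, -0.11115856,  0.31970963, -0.31675301]))
```

```bash
python3 - <<'E'
from h import *
goto((626,105,190),-82.6); goto((626,105,130),-82.6)
E
```

```text
[ 0.0004 -0.0075 -0.087 ] [-0.08  0.   -0.01]
[ 0.0604 -0.0075 -0.087 ] [-0.08  0.   -0.01]
```

Call:
jog_arm:
  plan:
    - [0.01,[0,-0.002,-0.025],[0,0,0]]
    - [0.01,[0,-0.004,-0.05],[0,0,0]]
    - [0.01,[0.0,-0.0075,-0.075],[0,0,0]]
    - [0.01,[0.02,-0.0075,-0.087],[0,0,0]]
    - [0.01,[0.04,-0.0075,-0.087],[0,0,0]]
    - [0.01,[0.06,-0.0075,-0.087],[0,0,0]]
    - [0.01,[0.06,-0.0075,-0.087],[0,0,0]]
    - [0.01,[0.06,-0.0075,-0.087],[0,0,0]]
    - [0.01,[0.06,-0.0075,-0.087],[0,0,0]]

```text
clock: 14.05
position: [626.7, 106.0, 131.8]
tcp_rot: [0.706, 0.046, -0.705, 0.045]
contact_force: [-0.3, -0.6, -1.3]
grip_width: 0.228
```

```bash
python3 - <<'E'
from h import *
for n in ['side','wrist','top']: snap(n,n+'12')
s=status.sense();print(s['clock'],s['position'],s['contact_force'],s['grip_width']*94)
crop('wrist12',220,100,420,250,4,'w12'); crop('side12',200,150,320,250,6,'s12')
E
```

```text
14.2 [626.57189979 106.11014691 131.49870623] [-0.35515663 -0.63138396 -0.31166369] 21.274163643929594
```

View pics/w12.png

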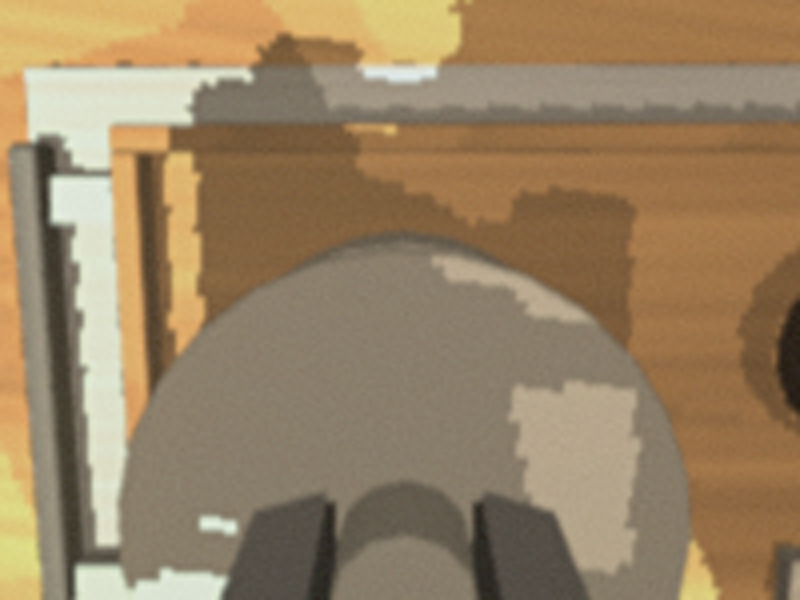

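View pics/s12.png

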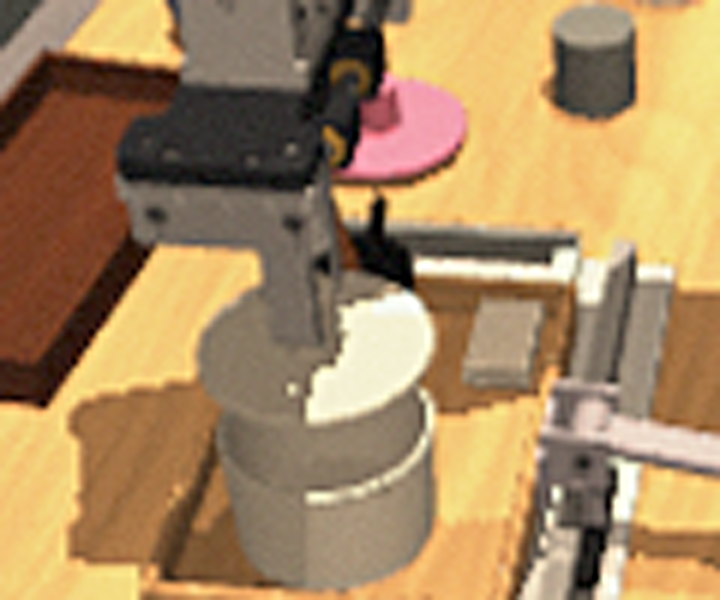

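```bash
python3 - <<'E'
from h import *
z=131.5+9.3
print('lid side',fitc('side12',z+12,48,200+197/6,200+436/6,None,150+423/6,(626,106)))
print('tub side',fitc('side12',110,45,200+216/6,200+436/6,None,150+506/6,(626,106)))
crop('side0',225,190,290,240,11,'s0t')
print('knob w',fitc('wrist12',z+41,11,220+328/4,220+477/4,None,None,(626,106)))
print('lid w',fitc('wrist12',z+13,48,220+120/4,220+690/4,100+248/4,None,(626,106)))
print('tub far w',fitc('wrist12',110,45,None,None,100+234/4,None,(626,106)))
E
```

```text
lid side (array([621.45299763, 107.57004775]), array([-0.11901699,  0.12012217, -0.01367745]))
tub side (array([620.2956858 , 111.60095224]), array([-0.0043119 ,  0.00434722, -0.00043675]))
knob w (array([603.89888618, 102.3254654 ]), array([7.38964445e-13, 9.09494702e-13]))
lid w (array([625.47218537, 104.74110776]), array([-1.05768576,  1.05800992,  0.11188906]))
tub far w (array([626.32855525, 106.0433408 ]), array([1.89341543e-06]))
```

View pics/s0t.png

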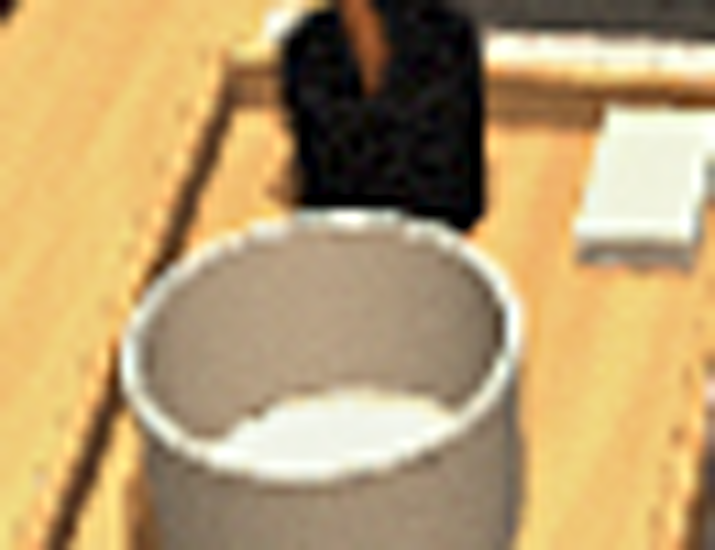

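```bash
python3 - <<'E'
from h import *
print(fitc('side0',110,45,225+122/11,225+522/11,190+210/11,190+480/11,(626,106)))
print('lid side',fitc('side12',131.5+9.3+13,48,200+197/6,200+436/6,150+272/6,150+423/6,(626,106)))
E
```

```text
(array([621.58005643, 108.51379142]), array([-0.10784168,  0.10874416,  0.2767437 , -0.25100905]))
lid side (array([620.88238498, 108.83614071]), array([-0.15384243,  0.15526694, -0.07832798,  0.04931619]))
```

Call:
jog_arm:
  plan:
    - [0.01,[0.01,0,-0.001],[0,0,0]]
    - [0.01,[0.02,0,-0.001],[0,0,0]]
    - [0.01,[0.026,0,-0.001],[0,0,0]]
    - [0.01,[0.029,0,-0.001],[0,0,0]]
    - [0.01,[0.032,0,-0.001],[0,0,0]]
    - [0.01,[0.034,0,-0.001],[0,0,0]]
    - [0.01,[0.035,0,-0.001],[0,0,0]]
    - [0.01,[0.035,0,-0.001],[0,0,0]]

```text
clock: 15.0
position: [627.1, 106.2, 95.4]
tcp_rot: [0.706, 0.046, -0.706, 0.046]
contact_force: [0.7, 0.2, -1.3]
grip_width: 0.223
```

```bash
python3 - <<'E'
from h import *
for n in ['side','wrist']: snap(n,n+'13')
s=status.sense();print(s['clock'],s['position'],s['contact_force'],s['grip_width']*94)
crop('wrist13',220,120,420,270,4,'w13'); crop('side13',200,150,320,250,6,'s13')
E
```

```text
15.1 [627.17743016 106.31149259  95.62994577] [-0.77524564  0.37949602 -0.41740259] 21.420370545922484
```

View pics/w13.png

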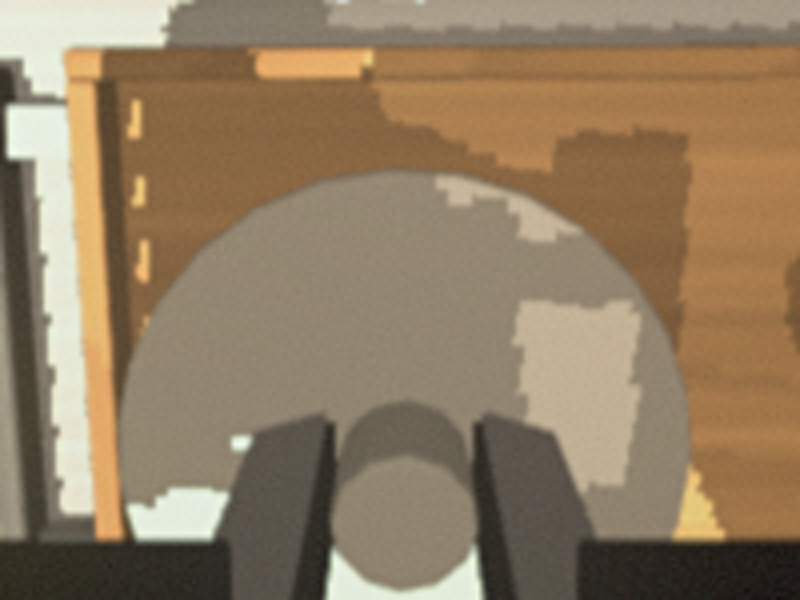

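View pics/s13.png

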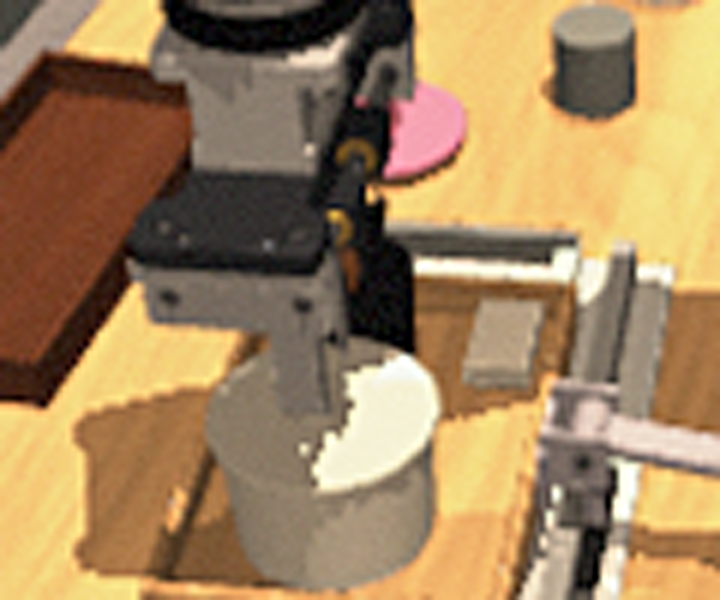

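Call:
jog_arm:
  plan:
    - [0.01,[0.001,0,0],[0,0,0]]
    - [0.01,[0.002,0,0],[0,0,0]]
    - [0.01,[0.0025,0,0],[0,0,0]]
    - [0.01,[0.0025,0,0],[0,0,0]]

```text
clock: 15.5
position: [627.0, 106.2, 92.8]
tcp_rot: [-0.706, -0.046, 0.706, -0.046]
contact_force: [0.2, -0.4, 0.0]
grip_width: 0.227
```

Call:
jog_arm:
  plan:
    - [0.01,[0.0007,0,0],[0,0,0]]
    - [0.01,[0.0007,0,0],[0,0,0]]

```text
clock: 15.7
position: [627.1, 106.2, 92.6]
tcp_rot: [0.706, 0.046, -0.706, 0.046]
contact_force: [-2.2, 0.0, 5.2]
grip_width: 0.227
```

Call:
jog_arm:
  plan:
    - [0.01,[0.0004,0,0],[0,0,0]]
    - [0.01,[0.0004,0,0],[0,0,0]]
    - [0.04,[0.0,0,0],[0,0,0]]
    - [0.04,[0,0,0],[0,0,0]]
    - [0.04,[0,0,0],[0,0,0]]
    - [0.04,[0,0,0],[0,0,0]]

```text
clock: 16.3
position: [627.0, 106.2, 92.1]
tcp_rot: [-0.706, -0.046, 0.706, -0.046]
contact_force: [0.3, -0.5, -0.1]
grip_width: 0.423
```

Call:
jog_arm:
  plan:
    - [0.04,[-0.02,0,0],[0,0,0]]
    - [0.04,[-0.06,0,0],[0,0,0]]
    - [0.04,[-0.07,0,0.04],[0,0,0]]
    - [0.04,[-0.07,0,0.08],[0,0,0]]
    - [0.04,[-0.07,0,0.12],[0,0,0]]
    - [0.04,[-0.07,0.02,0.15],[0,0,0]]
    - [0.04,[-0.07,0.04,0.17],[0,0,0]]
    - [0.04,[-0.07,0.042,0.17],[0,0,0]]
    - [0.04,[-0.07,0.042,0.17],[0,0,0]]
    - [0.04,[-0.07,0.042,0.17],[0,0,0]]

```text
clock: 17.3
position: [464.6, 43.4, 162.3]
tcp_rot: [0.706, 0.046, -0.705, 0.046]
contact_force: [-0.0, 0.8, -0.1]
grip_width: 0.428
```

```bash
python3 - <<'E'
from h import *
for n in ['side','wrist','top']: snap(n,n+'14')
s=status.sense();print(s['clock'],s['position'],s['contact_force'],s['grip_width']*94)
crop('side14',200,150,340,250,5.5,'s14')
E
```

```text
17.45 [464.27167697  43.45134155 162.02987311] [-1.02655477  0.01055272  0.41256892] 39.94581736680462
```

View pics/wrist14.png

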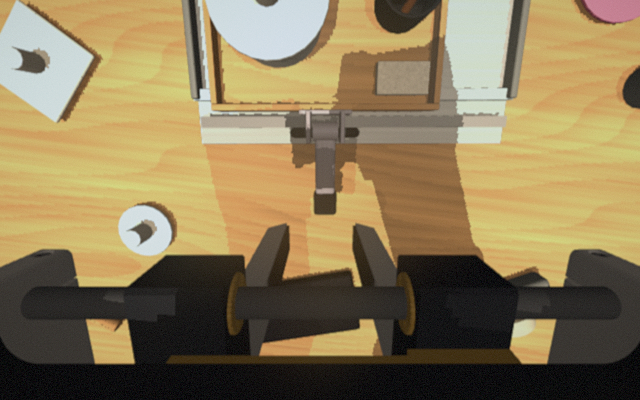

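View pics/s14.png

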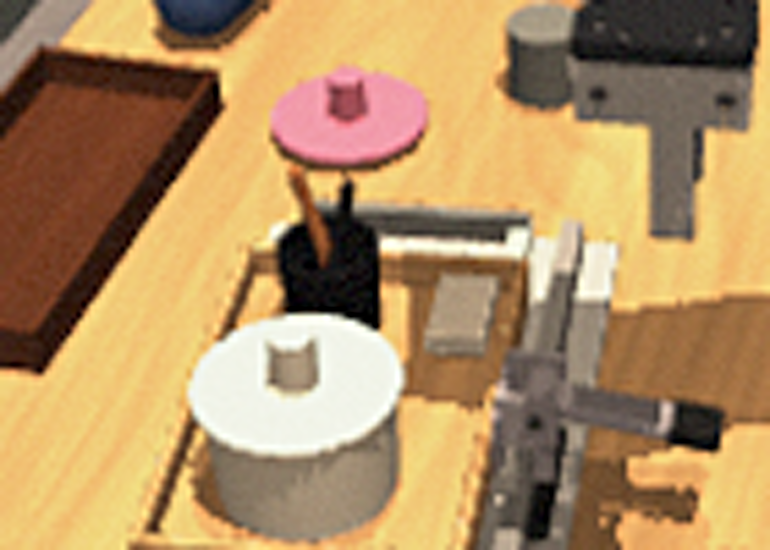

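```bash
python3 - <<'E'
from h import *
crop('wrist14',260,90,400,230,5,'w14')
E
```

```text
(no output)
```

View pics/w14.png

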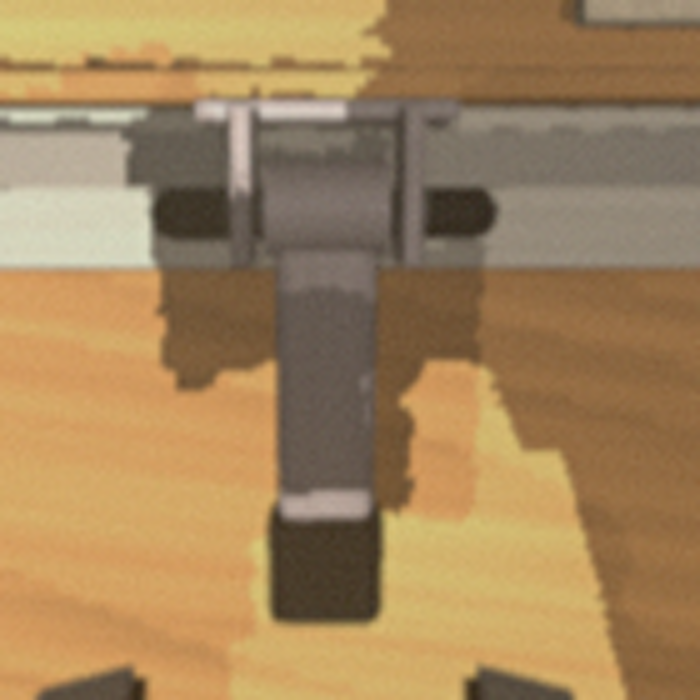

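```bash
python3 - <<'E'
from h import *
p=ray('wrist14',325.1,202.4,66);print(p)
print(ray('wrist14',314,202.4,66),ray('wrist14',336.2,202.4,66))
s=status.sense();print(s['position'])
# finger midpoint ref
for q in ((260+140/5,90+672/5),(260+472/5,90+672/5)): print(ray('wrist14',*q,189))
goto((p[0],p[1],100),-82.6)
E
```

```text
[456.45639821  36.92663794  66.        ]
[454.9116545   48.53063697  66.        ] [458.00112645  25.32275524  66.        ]
[464.27167697  43.45134155 162.02987311]
[468.96345695  64.49227143 189.        ]
[474.59427089  22.19738867 189.        ]
[0.062  0.0055 0.0086] [0.07 0.01 0.03]
```

Call:
jog_arm:
  plan:
    - [0.05,[0.03,0.0055,0.0085],[0,0,0]]
    - [0.05,[0.07,0.0055,0.0085],[0,0,0]]
    - [0.05,[0.1,0.0055,0.0085],[0,0,0]]
    - [0.05,[0.1,0.0055,0.0085],[0,0,0]]
    - [0.05,[0.1,0.0055,0.0085],[0,0,0]]
    - [0.05,[0.1,0.0055,0.0085],[0,0,0]]

```text
clock: 18.05
position: [457.3, 36.5, 63.6]
tcp_rot: [0.706, 0.046, -0.705, 0.046]
contact_force: [-0.2, -0.0, 0.4]
grip_width: 0.531
```

```bash
python3 - <<'E'
from h import *
for n in ['side','wrist']: snap(n,n+'15')
s=status.sense();print(s['clock'],s['position'],s['contact_force'],s['grip_width']*94)
crop('side15',270,150,370,250,6,'s15');crop('wrist15',220,140,420,290,4,'w15')
E
```

```text
18.15 [457.28576175  36.33162686  63.62770672] [-1.05382007 -0.16030811 -0.15186936] 50.20930360723157
```

View pics/w15.png

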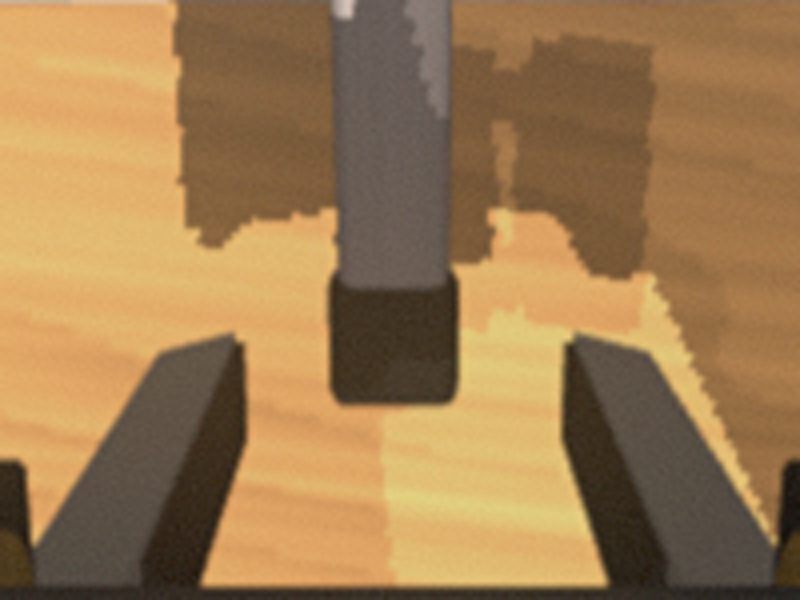

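View pics/s15.png

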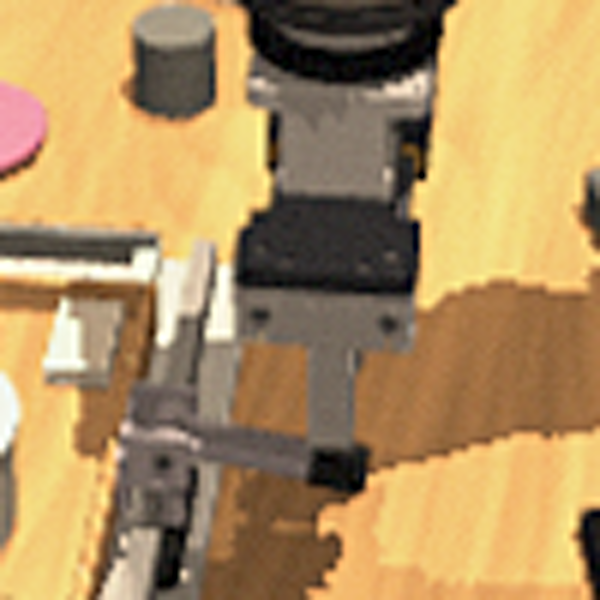

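Call:
jog_arm:
  plan:
    - [0.05,[0.0,-0.0018,0.001],[0,0,0]]
    - [0.05,[0.02,-0.0018,0.001],[0,0,0]]
    - [0.05,[0.04,-0.0018,0.001],[0,0,0]]
    - [0.05,[0.044,-0.0018,0.001],[0,0,0]]
    - [0.05,[0.044,-0.0018,0.001],[0,0,0]]

```text
clock: 18.65
position: [454.7, 37.9, 18.3]
tcp_rot: [-0.705, -0.046, 0.706, -0.046]
contact_force: [0.8, -0.6, 0.6]
grip_width: 0.53
```

```bash
python3 - <<'E'
from h import *
for n in ['side','wrist']: snap(n,n+'16')
s=status.sense();print(s['clock'],s['position'],s['contact_force'],s['grip_width']*94)
crop('side16',270,150,370,250,6,'s16');crop('wrist16',220,140,420,290,4,'w16')
E
```

```text
18.75 [455.44344724  37.91934325  19.04778098] [-0.6486247  -0.29009251 -0.11326588] 49.72262132436476
```

View pics/w16.png

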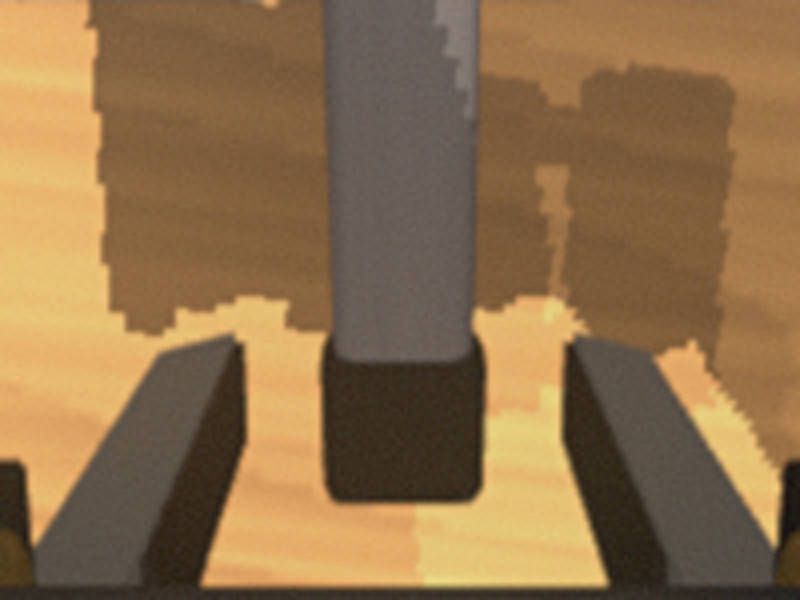

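View pics/s16.png

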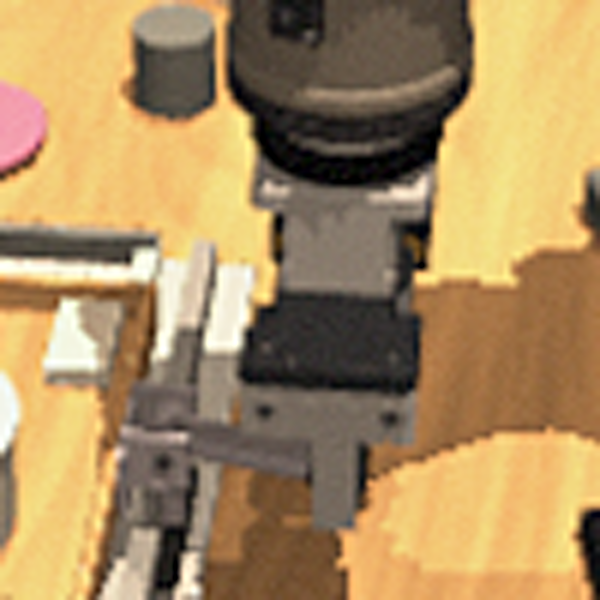

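Call:
jog_arm:
  plan:
    - [0.01,[0,0,0],[0,0,0]]
    - [0.01,[0,0,0],[0,0,0]]
    - [0.01,[0,0,0],[0,0,0]]
    - [0.01,[0,0,0],[0,0,0]]
    - [0.01,[0,0,0],[0,0,0]]
  grip_force: 8

```text
clock: 19.25
position: [455.1, 37.7, 18.4]
tcp_rot: [0.706, 0.046, -0.706, 0.046]
contact_force: [-1.1, -1.1, 5.6]
grip_width: 0.253
```

Call:
jog_arm:
  plan:
    - [0.01,[0,0,0],[0,0,0]]
    - [0.01,[0,0,0],[0,0,0]]
  grip_force: 35

```text
clock: 19.45
position: [455.1, 37.7, 18.4]
tcp_rot: [0.706, 0.046, -0.706, 0.046]
contact_force: [-0.9, -0.6, 6.4]
grip_width: 0.255
```

Call:
jog_arm:
  plan:
    - [0.01,[-0.0037,0,0.0006],[0,0,0]]
    - [0.01,[-0.0074,0,0.0011],[0,0,0]]
    - [0.01,[-0.0149,0,0.0015],[0,0,0]]
    - [0.01,[-0.0224,0,0.0011],[0,0,0]]
    - [0.01,[-0.0298,0,0.0],[0,0,0]]
    - [0.01,[-0.0371,0,-0.0018],[0,0,0]]
    - [0.01,[-0.0441,0,-0.0044],[0,0,0]]
    - [0.01,[-0.0475,0,-0.006],[0,0,0]]
    - [0.01,[-0.0509,0,-0.0077],[0,0,0]]
    - [0.01,[-0.0509,0,-0.0077],[0,0,0]]

```text
clock: 20.45
position: [462.4, 38.8, 69.4]
tcp_rot: [-0.705, -0.046, 0.706, -0.046]
contact_force: [-8.1, -0.7, 1.8]
grip_width: 0.249
```

```bash
python3 - <<'E'
from h import *
for n in ['side','wrist']: snap(n,n+'17')
s=status.sense();print(s['clock'],s['position'],s['contact_force'],s['grip_width']*94)
crop('side17',200,150,360,250,5,'s17')
E
```

```text
20.55 [462.40432358  38.74740279  69.40693973] [-6.49026821 -0.23243591  1.21440396] 23.40602064160617
```

View pics/s17.png

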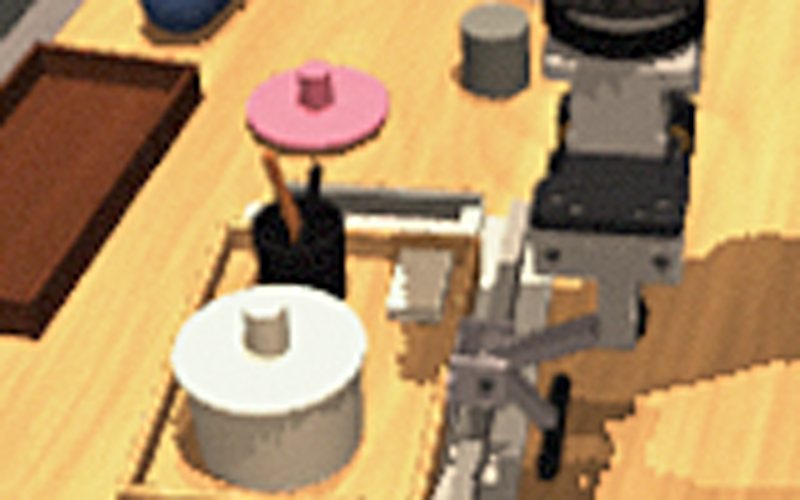

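View pics/wrist17.png

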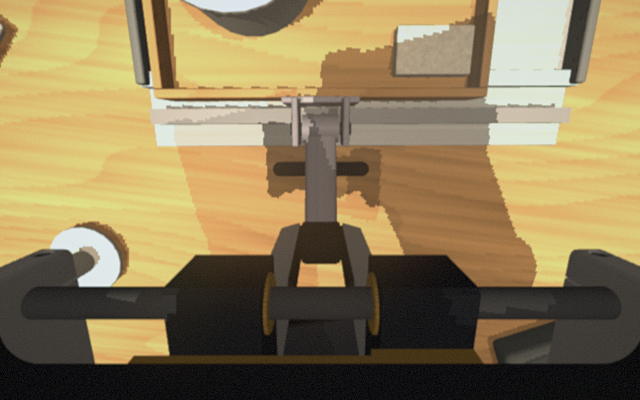

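Call:
jog_arm:
  plan:
    - [0.01,[-0.003,0,-0.001],[0,0,0]]
    - [0.01,[-0.0065,0,-0.003],[0,0,0]]
    - [0.01,[-0.008,0,-0.004],[0,0,0]]
    - [0.01,[-0.0095,0,-0.0045],[0,0,0]]
    - [0.01,[-0.0095,0,-0.0045],[0,0,0]]

```text
clock: 21.05
position: [467.6, 39.4, 78.9]
tcp_rot: [0.706, 0.046, -0.705, 0.046]
contact_force: [0.3, -0.2, -12.0]
grip_width: 0.251
```

```bash
python3 - <<'E'
from h import *
for n in ['side','wrist']: snap(n,n+'18')
s=status.sense();print(s['clock'],s['position'],s['contact_force'],s['grip_width']*94)
crop('side18',240,150,360,250,6,'s18')
E
```

```text
21.15 [467.56141328  39.45233979  78.85875481] [  1.2120906    0.07219115 -11.89607723] 23.62809612288859
```

View pics/s18.png

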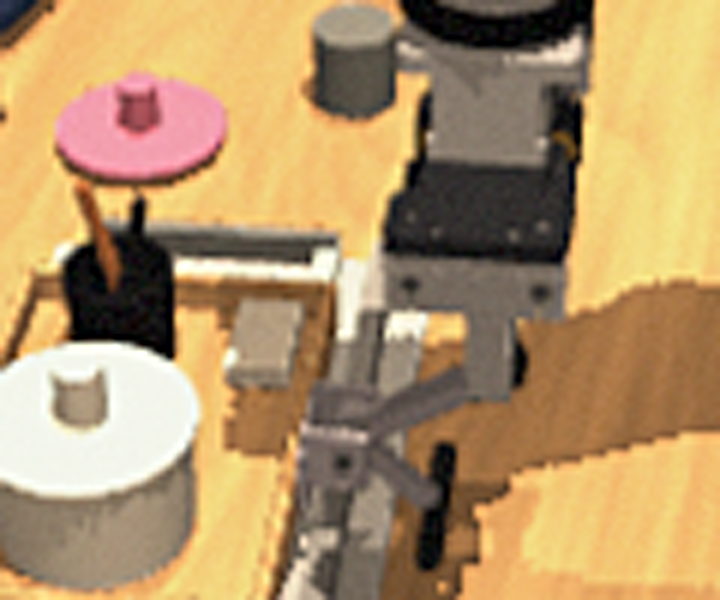

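Call:
jog_arm:
  plan:
    - [0.01,[-0.002,0,-0.0012],[0,0,0]]
    - [0.01,[-0.003,0,-0.002],[0,0,0]]
    - [0.01,[-0.003,0,-0.002],[0,0,0]]

```text
clock: 21.45
position: [469.1, 39.6, 81.7]
tcp_rot: [0.706, 0.046, -0.706, 0.046]
contact_force: [1.4, 0.4, -13.9]
grip_width: 0.251
```

```bash
python3 - <<'E'
from h import *
for n in ['side','wrist']: snap(n,n+'19')
a=cv2.imread('pics/side0.png')[200:250,280:340];
ims=[cv2.resize(cv2.imread(f'pics/{f}.png')[195:250,285:340],None,fx=7,fy=7,interpolation=cv2.INTER_CUBIC) for f in('side0','side19')]
cv2.imwrite('pics/cmp.png',np.hstack(ims))
E
```

```text
(no output)
```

View pics/cmp.png

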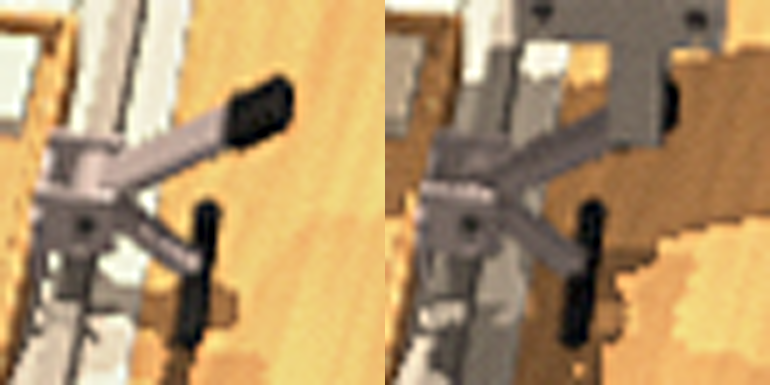

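Call:
jog_arm:
  plan:
    - [0.05,[0,0,0],[0,0,0]]
    - [0.05,[0,0,0],[0,0,0]]
    - [0.05,[0,0,0],[0,0,0]]
    - [0.05,[0,0,0],[0,0,0]]
    - [0.05,[-0.03,0,0],[0,0,0]]
    - [0.05,[-0.07,0,0],[0,0,0]]
    - [0.05,[-0.11,0,0.01],[0,0,0]]
    - [0.05,[-0.13,0.05,0.01],[0,0,0]]
    - [0.05,[-0.13,0.1,0.01],[0,0,0]]
    - [0.05,[-0.13,0.15,0.01],[0,0,0]]
    - [0.05,[-0.13,0.2,0.01],[0,0,0]]
    - [0.05,[-0.13,0.2,0.01],[0,0,0]]
    - [0.05,[-0.13,0.2,0.01],[0,0,0]]

```text
clock: 22.85
position: [484.7, -161.2, 211.5]
tcp_rot: [-0.706, -0.045, 0.706, -0.045]
contact_force: [0.2, 1.1, -0.8]
grip_width: 0.528
```

```bash
python3 - <<'E'
from h import *
for n in ['side','wrist','top']: snap(n,n+'20')
s=status.sense();print(s['clock'],s['position'],s['contact_force'],s['grip_width']*94)
ims=[cv2.resize(cv2.imread(f'pics/{f}.png')[180:290,215:345],None,fx=3,fy=3,interpolation=cv2.INTER_CUBIC) for f in('side0','side20')]
cv2.imwrite('pics/cmp2.png',np.hstack(ims))
ims=[cv2.resize(cv2.imread(f'pics/{f}.png')[120:220,230:350],None,fx=3.2,fy=3.2,interpolation=cv2.INTER_CUBIC) for f in('top0','top20')]
cv2.imwrite('pics/cmp3.png',np.hstack(ims))
E
```

```text
23.0 [ 484.97996332 -158.62805169  211.68962863] [ 0.13549    -0.10639898  0.30465   ] 50.074999933342376
```

View pics/cmp2.png

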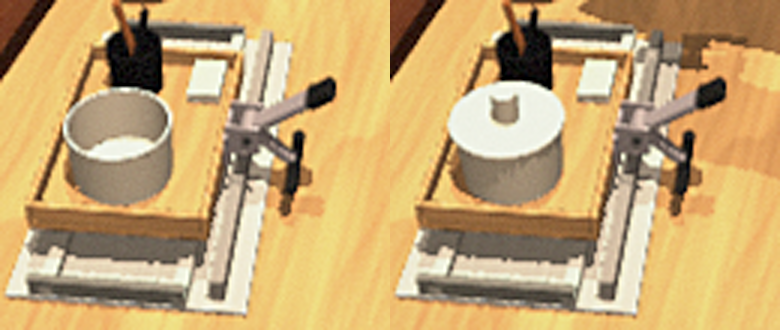

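View pics/cmp3.png

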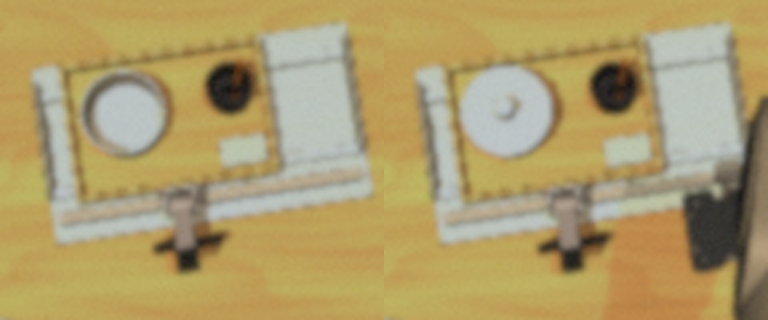

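View pics/side20.png

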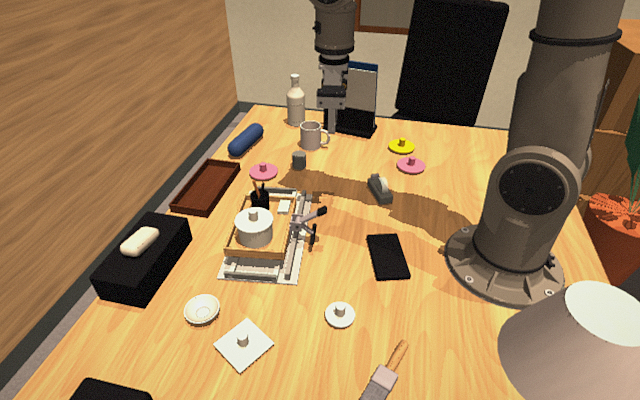

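```bash
python3 - <<'E'
from h import *
def sh(f,g,x0,y0,x1,y1,m=3):
    a=cv2.cvtColor(cv2.imread(f'pics/{f}.png'),6); b=cv2.cvtColor(cv2.imread(f'pics/{g}.png'),6)
    up=lambda i:cv2.resize(i,None,fx=6,fy=6,interpolation=cv2.INTER_CUBIC)
    r=cv2.matchTemplate(up(b[y0-m:y1+m,x0-m:x1+m]),up(a[y0:y1,x0:x1]),cv2.TM_CCOEFF_NORMED)
    _,v,_,l=cv2.minMaxLoc(r); return (l[0]/6-m,l[1]/6-m,round(v,3))
for n,b in (('pad/lever',(300,200,332,225)),('shoe',(300,218,322,248)),('pencup',(248,182,272,208)),('deck corner',(220,235,290,265)),('track',(220,265,305,285))): print(n,sh('side0','side20',*b))
print('lid fit side', end=' ');crop('side20',225,195,285,250,12,'s20')
for n,b in (('pencup top',(290,138,312,156)),('lever top',(282,180,302,208)),('deck',(285,150,315,180))): print(n,sh('top0','top20',*b))
E
```

```text
pad/lever (0.0, 0.16666666666666652, 0.898)
shoe (0.0, 0.0, 0.986)
pencup (0.0, -0.5, 0.968)
deck corner (0.0, 0.0, 0.974)
track (0.0, 0.0, 0.996)
lid fit side pencup top (0.16666666666666652, 0.0, 0.997)
lever top (0.16666666666666652, 0.0, 0.995)
deck (0.3333333333333335, -0.16666666666666652, 0.985)
```

View pics/s20.png

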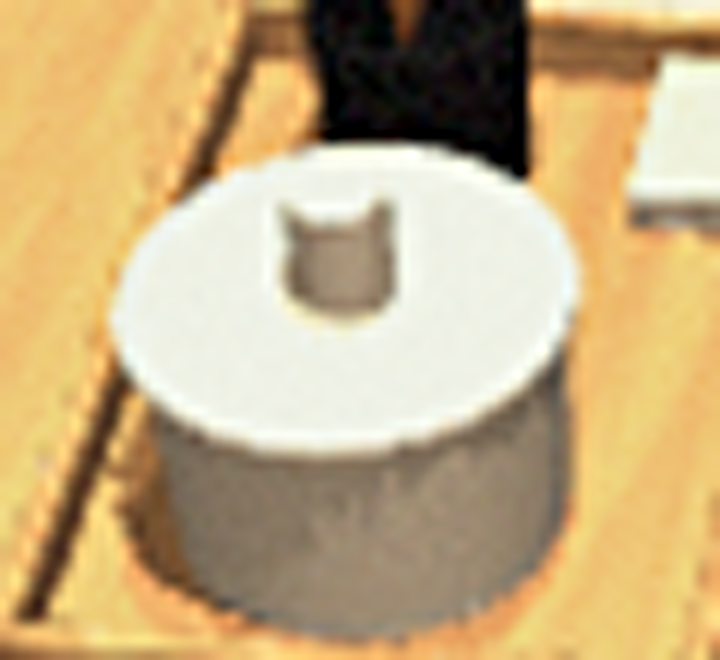

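```bash
python3 - <<'E'
from h import *
print(workorder.job_done())
E
```

```text
the job is handed in; nothing more can be done
None
```

The job is done and handed in at about 23 s of the 58 s allowed. I pressed the brake lever fully down and lowered the 96 mm white lid onto the tub with the brake on. After letting go of the lid, I lifted the lever back up by pinching its pad.

**Checks that passed:**
- **Lid:** It met the rim at about 5 N at the expected height (TCP z 92.6 mm, expected 92.7 mm). In the side view it looks flat and centred.
- **Lever:** The shoe lines up with the starting picture (0 px) and the pad is within 0.2 px, so the lever is back fully up.
- **Caddy:** It moved at most about 1 mm (0.3 px or less in the top view; 0 px at the deck corner in the side view).
- **Other items:** The other two lids, the mug, the round pot and the coloured look-alikes look untouched in the last picture. I judged that by eye.

**Checks that disagreed or came close to a limit:**
- **Fingertip height:** The fingertips sat about 27 mm above the reported TCP in both the side and wrist views, so I set heights from that and from contact.
- **Camera mismatch:** The top and wrist views disagreed by 4 to 5 mm in x, so I placed the lid using wrist and side views relative to the gripper.
- **Pressing force:** Seating the lever peaked at about 40 N at the fingertips, above the 8 to 12 N the task gives. The fingertips were pressing, not the gripper's body.
- **Pen cup:** One side-view match on the pen cup read a 0.5 px vertical shift, while the top view showed none. I put this down to the lid now overlapping that part of the picture.

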